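Set out the painted eggs in the display stand and put its cover on

ROBOT

A 6-joint arm with a two-finger parallel gripper is mounted at the origin on a cart in front of the work surface, level with it; the furniture and walls round the work are solid. World frame = base frame: x ahead of the robot, y to its left, z up, the work surface at z = 0. Lengths are in mm, angles in rad, forces in N, time in s.
With the tool pointing down it reaches from about 325 to 875 mm from the base axis. Payload 4.4 kg.
Tool frame: the origin (TCP) lies midway between the tips of the shut fingers; the grasp point (between the pads) lies 19 mm behind it; z points along the fingers, y is the line along which they close (so a half turn about z gives the same grasp; the last joint's range is limited). The gripper opens to 85 mm and grips with 20 to 120 N. Pads are 22 mm wide; open, the fingers measure 114 mm over their backs; the gripper's body (76 mm by 85 mm) begins 54 mm behind the grasp point. The pads swing forward as they close: fully open they stand 13 mm farther back than shut.
Start: joints at [-1.351, 0.207, 1.542, -0, 1.393, -0.15], TCP at [208.346, -535.928, 195.782] pointing down, gripper open.
Joint ranges: [-2.73, 2.73], [-0.86, 2.22], [0.23, 2.46], [-1.11, 4.25], [0.08, 2.63], [-2.82, 2.82]. Speed limits (rad/s): [2.79, 2.79, 3.14, 3.14, 3.14, 3.14].

INTERFACE

Orientations are given as a rotation vector (axis times angle).
In Python, from plant import monitor, imaging, job gives the robot as it stands.
- The arm moves only by the tool step_arm, never from a script. Its argument "deltas" is a list of rows, each a list of 3 entries, a list of its own where there are three numbers: the turn, a rotation vector about the tool's x, y, z in rad, then the shift along the tool's x, y, z in m, then the gripper's target within -1 to 1 (fully open at 1, half-way at 0, shut at -1). A call has 1 to 12 rows; each row is the pose to reach, as a shift and turn from the pose commanded when the call began, along the tool's axes at that moment; what a row does not reach only later rows make up. A row lasts 1/10 s, in which the tool goes at most 50 mm and 8.59 degrees, less where a joint would pass 70% of its speed; a pose out of reach is approached as far as the arm can. A call with a gripper value outside its range is refused whole. The fingers move at their own pace and stop on an object; "grip_force" is the grip in N (left out, the last holds). Time passes only in rows, so rows that repeat a pose let the fingers close. It gives the time, the measured TCP pose, the force, the opening and the grip force at its end, in the units of the state.
- monitor.get_state(): the state, without advancing time (a new reading comes with each control period).
- imaging.camera(name): name is "side" or "top" or "wrist"; returns a dict with "color" (384x512x3 uint8, red, green, blue), "fx", "fy", "cx", "cy" (pixels), "T" (4x4, takes a point from camera to world coordinates); the wrist camera has in their place "tool_from_camera" (4x4, takes a point from camera to tool coordinates, whose origin is the TCP and whose axes are the flange's). Camera axes: x right, y down, z forward; pixel columns grow to the right and rows downward; lengths in mm; the calibration is good to about 2 mm. A picture is of the moment at which its call begins: read the wrist's pose just before it. There is no depth.
- job.hand_in(): hands the job in; it is judged then, once.
The state is a dict: "time_s": time; "joint_positions": joint angles; "dq": joint speeds; "tau": joint torques, N m; "tcp_pos": TCP position; "tcp_rot": TCP orientation; "wrist_force": force on the tool from outside, world axes, zero at the start; "torque": the same for the moment, N m; "grip_width": finger opening in mm; "grip_force": force on a finger pad.
Only numpy, scipy, OpenCV 4.12 (cv2) and the standard library are available. Lean on these libraries where they do the work, as an engineer would, in place of code of your own. Each camera call takes 0.05 s, during which the arm holds its last target. There are 200 camera calls.

TASK

Finish the egg display for the spring show: in the stand's four cups, seen from the side with the brass plate, lay the cream egg at the front left, the yellow egg to its right, the orange egg behind the yellow one and the pink egg left of the orange one, behind the cream one. Then put the clear cover over them, fully home with its rim down inside the stand's raised edge. Keep the cover upright and leave the red pastel and the glue gun where they lie.

Things in the scene. Friction and masses are not known exactly. Their poses are not given: they have to be found in the camera images.
- stand: fixed round wooden base, 182 mm across, 20 high, with a blue recess 162 across, floor 12 mm above the table, and four pale ring cups on it, 46 mm inside, 52 outside, 6 high. Origin: underside centre. Brass plate: front = -x of the stand, within 30 deg of facing the robot; left = +y. Cup centres (x, y) mm: front left (-27, 27), front right (-27, -27), back left (27, 27), back right (27, -27)
- cover: loose clear plastic cover, upright: an upside-down bowl, brass rim 152 mm across (inside 144), 70 mm high, with a dark wooden knob on top, 24 mm across, 70 to 104 mm above the rim, to grip it by. 0.11 to 0.23 kg. Origin: centre of the rim's lower edge. Seated, the rim stands on the recess floor (origin 12 mm above the table) inside the raised edge, 4 to 5 mm play all round, clear of eggs and cups
- egg_cream: cream-white painted foam egg, 23x32x23 mm, lying on its side (does not roll). Origin: centre of its underside; z up, y along its long axis. Its firm core is a block 16x26x23 mm: fingers closing across x stop 16 to 18 mm apart. 20 g. In a cup its origin is 12 mm above the table
- egg_yellow: yellow painted foam egg, 25x34x25 mm, lying on its side (does not roll). Origin: centre of its underside; z up, y along its long axis. Its firm core is a block 16x28x25 mm: fingers closing across x stop 16 to 18 mm apart. 20 g. In a cup its origin is 12 mm above the table
- egg_orange: orange painted foam egg, 26x36x26 mm, lying on its side (does not roll). Origin: centre of its underside; z up, y along its long axis. Its firm core is a block 18x28x26 mm: fingers closing across x stop 16 to 18 mm apart. 20 g. In a cup its origin is 12 mm above the table
- egg_pink: pink painted foam egg, 25x34x25 mm, lying on its side (does not roll). Origin: centre of its underside; z up, y along its long axis. Its firm core is a block 16x28x25 mm: fingers closing across x stop 16 to 18 mm apart. 20 g. In a cup its origin is 12 mm above the table
- red_pastel: bystander: a red oil pastel with a white paper sleeve, 10x62x10 mm, lying loose on the table. Origin: centre of its underside; y along the stick
- glue_gun: bystander: a black glue gun with orange trigger and nozzle, 150x178x31 mm, lying loose on its side. Origin: centre of its underside

How it is judged:
By the outcome, as a careful person would: the job done as asked, in the order asked, and still so for the second after the job is handed in, with the robot touching nothing.
It also fails if it takes over 109 s, if anything falls off the work surface, if the arm or the gripper's body presses on something with over 40 N, if the wrist force passes 120 N, or if a joint passes its speed limit or range.

## Working session

There is one attempt and no reset: what is moved stays moved. The work goes in short steps, Python scripts to look and compute and a tool call to move; the robot and the scene stay as the last step left them, time stands still between calls to the robot, and variables do not carry over. Pictures are saved under pics/ and viewed, at most 14 in all, crops included, and the job is handed in when it is done.

Besides the shell and the picture viewer there is one more tool, called after "Emit:" in YAML: its name, and indented under it one key for each argument. step_arm: Moves the arm, as the interface text tells. Its arguments: {"type":"object","properties":{"deltas":{"type":"array"},"grip_force":{"type":"number"}},"required":["deltas"]}

```bash
ls; mkdir -p pics
python3 - <<'E'
from plant import monitor, imaging
import cv2,pickle
s=monitor.get_state();print(s)
d={}
for n in("top","side"):
    c=imaging.camera(n);d[n]=c;cv2.imwrite(f"pics/{n}0.png",cv2.resize(c["color"][:,:,::-1],(800,600),interpolation=cv2.INTER_CUBIC))
    print(n,c["fx"],c["fy"],c["cx"],c["cy"],c["T"])
pickle.dump(d,open("d0.pkl","wb"))
w=imaging.camera("wrist");print(w["fx"],w["cx"],w["cy"],w["tool_from_camera"])
E
```

```text
pics
{'time_s': 0.0, 'joint_positions': array([-1.35047050e+00,  2.07418026e-01,  1.54304007e+00, -4.15465295e-06,
        1.39347940e+00, -1.50511690e-01]), 'dq': array([ 0.00025216,  0.0017826 ,  0.00139883, -0.001425  , -0.00096165,
        0.00170127]), 'tau': array([ 3.57758802e-05, -3.83034754e+01, -2.91593939e+01, -1.65752408e-04,
        1.05974506e-02,  9.11772929e-06]), 'tcp_pos': array([ 208.1665641 , -535.05896367,  194.58614371]), 'tcp_rot': array([-3.08543972e+00, -5.78747283e-01,  1.34863898e-04]), 'wrist_force': array([ 0.31434133, -0.13301496, -0.5458679 ]), 'torque': array([-0.01663896, -0.03341233, -0.04667081]), 'grip_force': 0.0, 'grip_width': 85.32412947022257}
top 377.5168343711873 377.5168343711873 252.8779444319032 192.5404644752818 [[-2.01532571e-02 -9.87601987e-01  1.55679678e-01  3.77053873e+02]
 [-9.99628991e-01  1.70504412e-02 -2.12406044e-02  1.22795993e+02]
 [ 1.83228559e-02 -1.56049987e-01 -9.87579199e-01  1.26648148e+03]
 [ 0.00000000e+00  0.00000000e+00  0.00000000e+00  1.00000000e+00]]
side 363.59430463262237 363.59430463262237 255.5001794679559 189.21027302966868 [[ 9.91348314e-01 -5.76955172e-02  1.17897194e-01  4.20123105e+02]
 [-1.31217249e-01 -4.57855520e-01  8.79289689e-01 -7.77120936e+02]
 [ 3.24880789e-03 -8.87152496e-01 -4.61464944e-01  4.93709922e+02]
 [ 0.00000000e+00  0.00000000e+00  0.00000000e+00  1.00000000e+00]]
344.9096146472622 252.51982005150413 195.63729430470144 [[ 6.13940228e-04 -9.47449603e-01 -3.19904474e-01  8.38117446e+01]
 [ 9.99999527e-01  8.22949989e-04 -5.18166254e-04 -2.58875876e-01]
 [ 7.54201795e-04 -3.19904004e-01  9.47449660e-01 -1.79445677e+02]
 [ 0.00000000e+00  0.00000000e+00  0.00000000e+00  1.00000000e+00]]
```

View pics/top0.png

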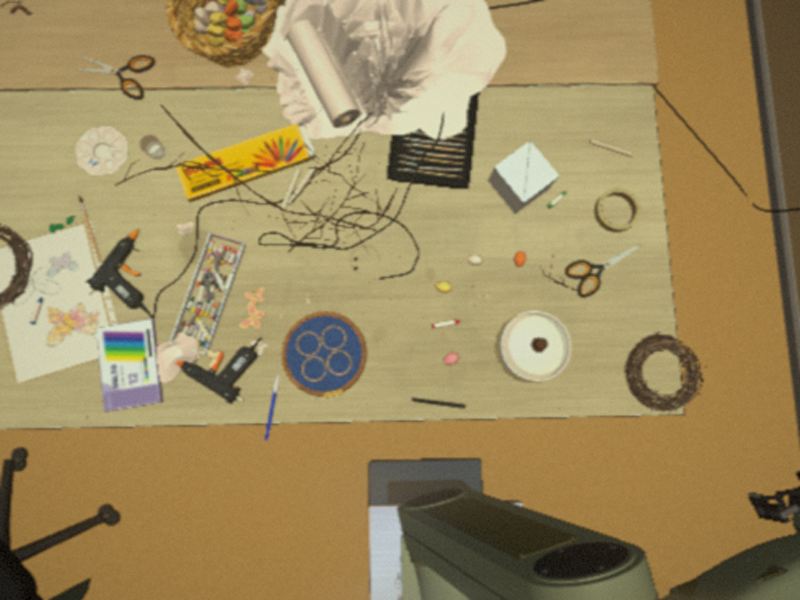

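View pics/side0.png

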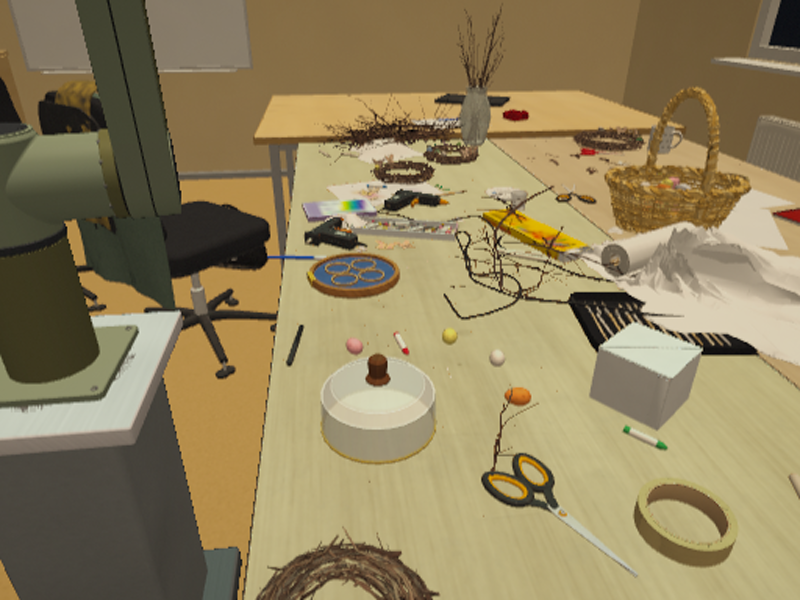

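The top view, on the 800x600 scale, shows the stand at about (324,353) with its brass plate at (333,393). The eggs are cream (475,260), orange (519,259), yellow (443,287) and pink (451,358). The pastel is at (445,324) and the cover's knob at (540,345). The side view agrees with this. I'll enlarge the area.

```bash
cat > h.py <<'E'
import numpy as np,cv2
from scipy.spatial.transform import Rotation as R
def ray(c,T,u,v,z):
    d=T[:3,:3]@np.array([(u-c["cx"])/c["fx"],(v-c["cy"])/c["fy"],1]);o=T[:3,3]
    return o+d*(z-o[2])/d[2]
def proj(c,T,p):
    q=T[:3,:3].T@(np.array(p)-T[:3,3]);return c["fx"]*q[0]/q[2]+c["cx"],c["fy"]*q[1]/q[2]+c["cy"]
def tool(s):
    T=np.eye(4);T[:3,:3]=R.from_rotvec(s["tcp_rot"]).as_matrix();T[:3,3]=s["tcp_pos"];return T
E
python3 - <<'E'
import pickle;from h import *
d=pickle.load(open("d0.pkl","rb"));c=d["top"];T=c["T"]
k=.64
for n,u,v,z in[("stand",324,353,20),("plate",333,393,10),("cream",475,260,12),("orange",519,259,13),("yellow",443,287,12),("pink",451,358,12),("pastel",445,324,5),("knob",540,345,104),("rim",535,346,70)]:
    print(n,ray(c,T,u*k,v*k,z).round())
im=c["color"][150:262,175:385,::-1]
cv2.imwrite("pics/crop1.png",cv2.resize(im,(798,426),interpolation=cv2.INTER_CUBIC))
E
```

```text
stand [465. 248.  20.]
plate [381. 230.  10.]
cream [662. -80.  12.]
orange [ 663. -177.   13.]
yellow [603.  -8.  12.]
pink [450. -20.  12.]
pastel [524. -11.   5.]
knob [ 467. -187.  104.]
rim [ 468. -186.   70.]
```

View pics/crop1.png

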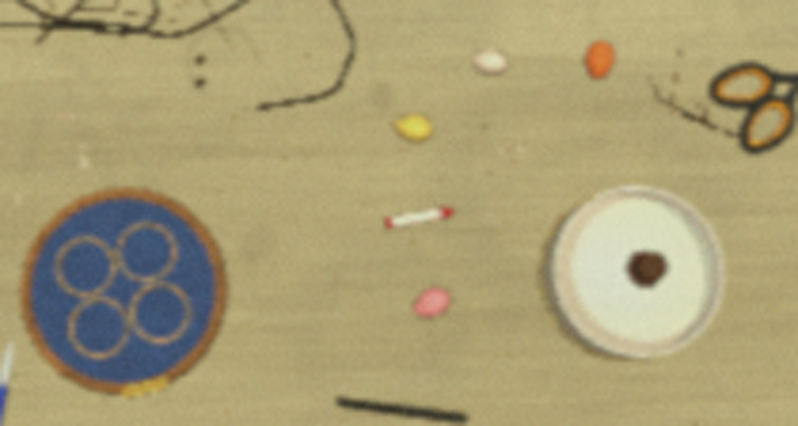

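The crop shows the cups at (85,266), (147,250), (98,326) and (160,311), and the plate at (147,388). Plate direction and cup pattern agree on a stand yaw of about 13°. Next I move to a hover over the eggs and look with the wrist camera.

Emit:
step_arm:
  deltas:
    - [[0, 0, -1.2], [0.517, -0.277, -0.064], 1]
    - [[0, 0, -1.2], [0.517, -0.277, -0.064], 1]
    - [[0, 0, -1.2], [0.517, -0.277, -0.064], 1]
    - [[0, 0, -1.2], [0.517, -0.277, -0.064], 1]
    - [[0, 0, -1.2], [0.517, -0.277, -0.064], 1]
    - [[0, 0, -1.2], [0.517, -0.277, -0.064], 1]
    - [[0, 0, -1.2], [0.517, -0.277, -0.064], 1]
    - [[0, 0, -1.2], [0.517, -0.277, -0.064], 1]
    - [[0, 0, -1.2], [0.517, -0.277, -0.064], 1]
    - [[0, 0, -1.2], [0.517, -0.277, -0.064], 1]
    - [[0, 0, -1.2], [0.517, -0.277, -0.064], 0]
    - [[0, 0, -1.2], [0.517, -0.277, -0.064], 0]

```text
time_s: 1.35
tcp_pos: [591.1, -87.8, 259.7]
tcp_rot: [-2.22, -2.223, -0.0]
wrist_force: [-1.1, -1.2, 0.2]
grip_width: 59.2
grip_force: 0.0
```

Emit:
step_arm:
  deltas:
    - [[0, 0, 0], [0, 0, 0], 0]
    - [[0, 0, 0], [0, 0, 0], 0]
    - [[0, 0, 0], [0, 0, 0], 0]
    - [[0, 0, 0], [0, 0, 0], 0]

```text
time_s: 1.75
tcp_pos: [588.9, -91.6, 259.4]
tcp_rot: [-2.223, -2.219, 0.001]
wrist_force: [0.0, -1.2, 0.5]
grip_width: 42.4
grip_force: 0.0
```

```bash
cat >> h.py <<'E'
def look(name,crop=None,scale=None):
    import pickle
    from plant import monitor,imaging
    s=monitor.get_state();c=imaging.camera("wrist");c["Tw"]=tool(s)@c["tool_from_camera"]
    pickle.dump(c,open(name+".pkl","wb"))
    im=c["color"][:,:,::-1]
    if crop: im=im[crop[1]:crop[3],crop[0]:crop[2]]
    k=min(800/im.shape[1],600/im.shape[0])
    cv2.imwrite(f"pics/{name}.png",cv2.resize(im,None,fx=k,fy=k,interpolation=cv2.INTER_CUBIC))
    return s,c
E
python3 - <<'E'
from h import *
s,c=look("w1");print(s["time_s"],s["tcp_pos"],s["tcp_rot"],s["dq"].round(3),s["joint_positions"].round(2),s["grip_width"])
E
```

```text
1.75 [588.90290998 -91.62114086 259.44587475] [-2.22320617e+00 -2.21879607e+00  1.07544732e-03] [-0.004 -0.003 -0.003  0.004 -0.     0.001] [-0.3   0.21  1.41 -0.    1.53 -0.3 ] 42.44272660151929
```

View pics/w1.png

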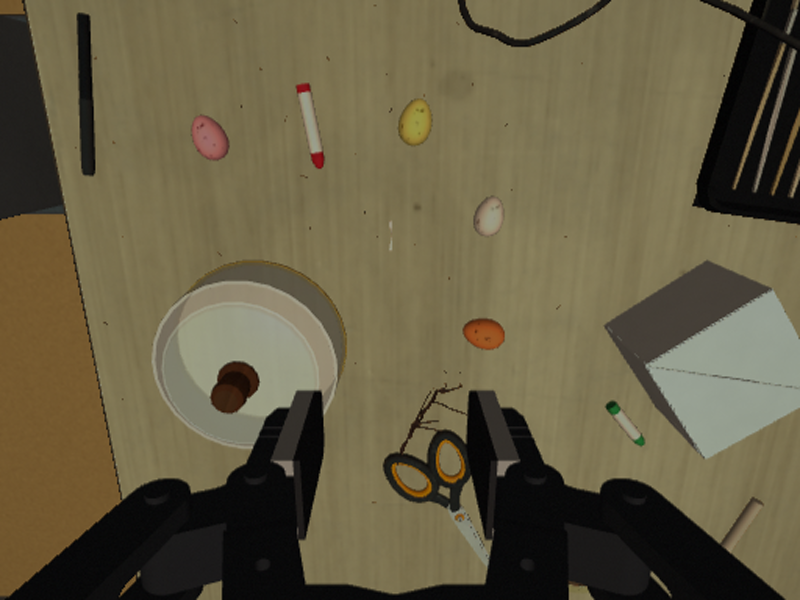

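The wrist view is clear: pink (210,137), pastel (310,125), yellow (415,121), cream (488,216), orange (484,333), knob (230,388). I'll segment the eggs for position and long axis.

```bash
cat >> h.py <<'E'
def egg(c,T,u,v,h,w=30):
    """native pixel (u,v) near the egg, h centre height: centre xy and long-axis angle (deg)"""
    u,v=int(u),int(v);lab=cv2.cvtColor(cv2.GaussianBlur(c["color"],(3,3),0),cv2.COLOR_RGB2LAB).astype(float)
    p=lab[v-w:v+w,max(u-w,0):u+w]
    bg=np.median(p.reshape(-1,3),0);m=(np.linalg.norm((p-bg)*[.5,1,1],axis=2)>9).astype(np.uint8)
    n,l,st,ce=cv2.connectedComponentsWithStats(m)
    i=1+np.argmin([np.hypot(*(ce[j]-[w,w]))-.05*st[j,4] if st[j,4]>40 else 99 for j in range(1,n)])
    ys,xs=np.nonzero(l==i)
    P=np.array([ray(c,T,x+max(u-w,0),y+v-w,h)[:2] for x,y in zip(xs,ys)])
    e,V=np.linalg.eigh(np.cov(P.T));a=np.degrees(np.arctan2(V[1,1],V[0,1]))
    return P.mean(0).round(1),round(a%180,1),(4*np.sqrt(e)).round(1)
E
python3 - <<'E'
from h import *;import pickle
c=pickle.load(open("w1.pkl","rb"));d=pickle.load(open("d0.pkl","rb"))["top"]
for n,u,v,h in[("cream",488,216,11.5),("yellow",415,121,12.5),("orange",484,333,13),("pink",210,137,12.5)]:
    r=egg(c,c["Tw"],u*.64,v*.64,h);print(n,r,"top:",end=" ")
    q=proj(d,d["T"],[*r[0],h]);print(egg(d,d["T"],*q,h,14))
# cups from top crop
C=[ray(d,d["T"],175+u/3.8,150+v/3.8,18)[:2] for u,v in[(98,326),(160,311),(85,266),(147,250)]];print(np.round(C,1))
C=np.array(C);M=C.mean(0);L=np.array([(-27,27),(-27,-27),(27,27),(27,-27)]);a=np.arctan2((L[:,0]*(C-M)[:,1]-L[:,1]*(C-M)[:,0]).sum(),(L*(C-M)).sum());print(M,np.degrees(a))
E
```

```text
cream (array([663.2, -77.6]), np.float64(86.6), array([22.7, 29.6])) top: (array([663.5, -79.9]), np.float64(145.3), array([23.3, 25.8]))
yellow (array([604.9,  -7.2]), np.float64(76.2), array([24.5, 33.9])) top: (array([604.7,  -8.9]), np.float64(81.6), array([27.4, 34.5]))
orange (array([ 664.9, -176.3]), np.float64(158.7), array([28.7, 37.7])) top: (array([ 663.8, -176.8]), np.float64(164.6), array([30.1, 41.1]))
pink (array([449.7, -18. ]), np.float64(116.7), array([26.8, 34.9])) top: (array([449.5, -19.3]), np.float64(114.4), array([28.5, 37.8]))
[[433.2 269.7]
 [445.1 216.2]
 [485.3 281.1]
 [498.2 227.3]]
[465.42694017 248.57540496] 12.515257964963215
```

Emit:
step_arm:
  deltas:
    - [[0, 0, 0.22], [0.013, 0.074, 0.16], 0]
    - [[0, 0, 0.22], [0.013, 0.074, 0.16], 0]
    - [[0, 0, 0.22], [0.013, 0.074, 0.16], 0]
    - [[0, 0, 0.22], [0.013, 0.074, 0.16], 0]
    - [[0, 0, 0.22], [0.013, 0.074, 0.16], 0]
    - [[0, 0, 0.22], [0.013, 0.074, 0.16], 0]
    - [[0, 0, 0.22], [0.013, 0.074, 0.16], 0]
    - [[0, 0, 0.22], [0.013, 0.074, 0.16], 0]

```text
time_s: 2.6
tcp_pos: [665.2, -78.3, 103.0]
tcp_rot: [2.449, 1.961, 0.005]
wrist_force: [-0.9, 0.1, 0.8]
grip_width: 42.8
grip_force: 0.0
```

```bash
cat >> h.py <<'E'
def goto(x,y,z,psi=None,s=None):
    """deltas in current tool axes"""
    from plant import monitor
    s=s or monitor.get_state();T=tool(s);p=np.degrees(np.arctan2(T[1,0],T[0,0]))
    sh=T[:3,:3].T@(np.array([x,y,z])-T[:3,3])
    dp=0 if psi is None else (psi-p+180)%360-180
    print("at",T[:3,3].round(1),"psi",p.round(1),"| turn z",round(-np.radians(dp),3),"shift",(sh/1000).round(4))
E
python3 - <<'E'
from h import *
s,c=look("w2")
q=proj(c,c["Tw"],[663,-78,11.5]);print(q);r=egg(c,c["Tw"],*q,11.5,45);print(r)
goto(*r[0],6,r[1],s)
E
```

```text
(np.float64(248.07134142090038), np.float64(186.7086943600742))
(array([663.7, -77.8]), np.float64(77.9), array([22.3, 31.6]))
at [665.2 -78.3 103. ] psi 77.4 | turn z -0.009 shift [ 0.0002 -0.002   0.097 ]
```

View pics/w2.png

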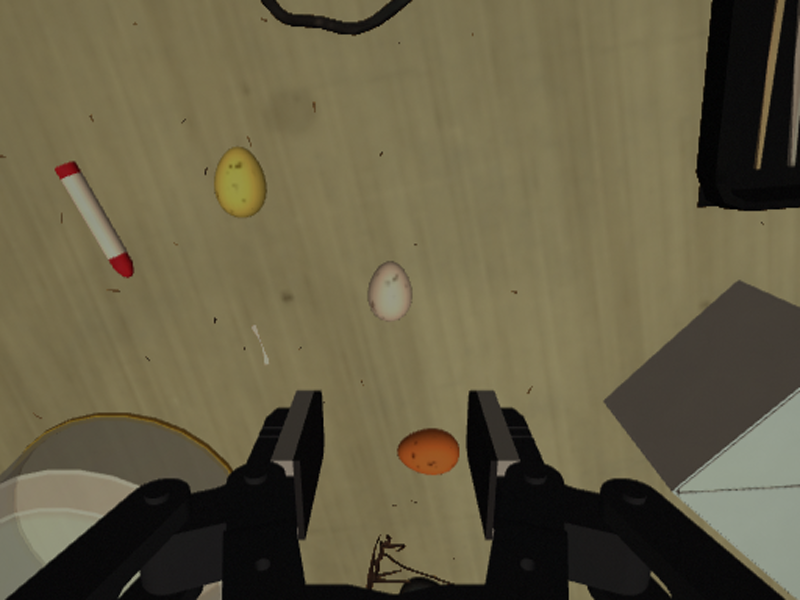

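The cream egg sits at (390,291), centred between the fingers with its axis aligned. I descend and grip.

Emit:
step_arm:
  deltas:
    - [[0, 0, 0], [0, -0.002, 0.05], 0]
    - [[0, 0, 0], [0, -0.002, 0.08], 0]
    - [[0, 0, 0], [0, -0.002, 0.097], 0]
    - [[0, 0, 0], [0, -0.002, 0.097], 0]
    - [[0, 0, 0], [0, -0.002, 0.097], -1]
    - [[0, 0, 0], [0, -0.002, 0.097], -1]
    - [[0, 0, 0], [0, -0.002, 0.097], -1]
    - [[0, 0, 0], [0, -0.002, 0.097], -1]
    - [[0, 0, 0], [0, -0.002, 0.097], -1]
  grip_force: 30

```text
time_s: 3.55
tcp_pos: [662.5, -77.1, 3.7]
tcp_rot: [2.451, 1.964, 0.001]
wrist_force: [0.3, 0.6, 0.2]
grip_width: 0.1
grip_force: 0.0
```

```bash
cat > cups.py <<'E'
from h import *
from plant import monitor
s=monitor.get_state();print(s["grip_width"],s["grip_force"],s["wrist_force"].round(1))
goto(560,90,150,100,s)
E
python3 cups.py
```

```text
0.06102285187757048 0.0 [0.3 0.6 0.2]
at [662.5 -77.1   3.7] psi 77.4 | turn z -0.394 shift [ 0.1407 -0.1362 -0.1465]
```

The grip closed on nothing, so I look before moving on.

Emit:
step_arm:
  deltas:
    - [[0, 0, 0], [0, 0, -0.05], -1]
    - [[0, 0, 0], [0, 0, -0.097], -1]
    - [[0, 0, 0], [0, 0, -0.097], 0]
    - [[0, 0, 0], [0, 0, -0.097], 0]
    - [[0, 0, 0], [0, 0, -0.097], 0]
    - [[0, 0, 0], [0, 0, -0.097], 0]

```text
time_s: 4.15
tcp_pos: [660.1, -76.6, 97.4]
tcp_rot: [-2.449, -1.962, 0.004]
wrist_force: [1.0, 0.2, -0.3]
grip_width: 42.9
grip_force: 0.0
```

Run:
```python
from h import *
s,c=look("w3")
q=proj(c,c["Tw"],[663,-78,11.5]);print(q);r=egg(c,c["Tw"],*q,11.5,45);print(r)
goto(*r[0],6,r[1],s);print(s["grip_width"])
```

```text
(np.float64(255.65509605168117), np.float64(189.50122684020468))
(array([663.5, -77.8]), np.float64(78.8), array([22.3, 31.5]))
at [660.1 -76.6  97.4] psi 77.4 | turn z -0.025 shift [-0.0005  0.004   0.0913]
42.874723427294526
```

View pics/w3.png

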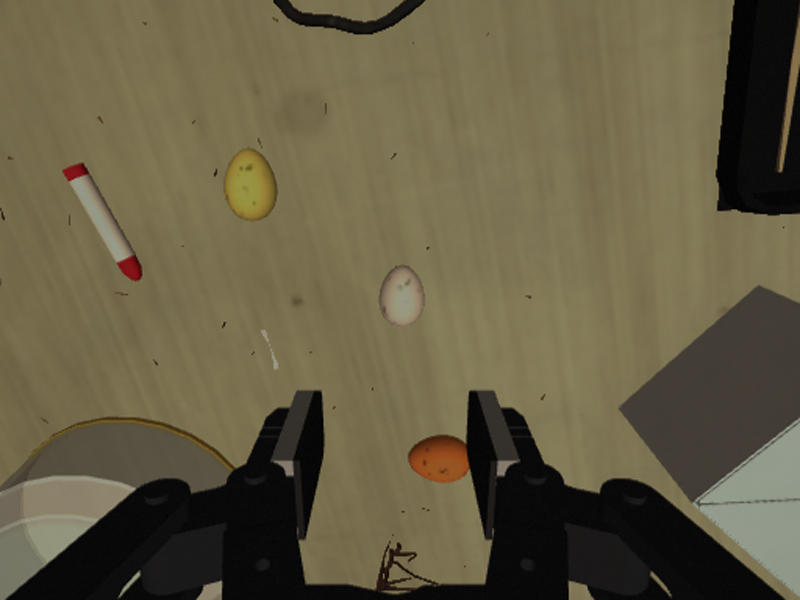

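The egg has not moved, with centre (403,295) as before. The fingertips appear near row 390–400, where the stated TCP should project to about row 366, so the tips may end short of the stated TCP. I'll zoom in on the fingers.

Run:
```python
from h import *;import pickle
c=pickle.load(open("w3.pkl","rb"))
im=c["color"][235:355,160:340,::-1].astype(float)
im=255*(im/255)**.5
cv2.imwrite("pics/f.png",cv2.resize(im.astype(np.uint8),(798,532),interpolation=cv2.INTER_CUBIC))
Tc=c["tool_from_camera"]
for z in(0,-10,-20,-30,-40,-60):
    print(z,[np.round(proj(c,Tc,[x,-21.4,z])-np.array([160,235]),1)*4.433 for x in(11,0,-11)])
```

```text
0 [array([232.2892, -85.5569]), array([235.3923,  -5.7629]), array([238.4954,  70.4847])]
-10 [array([222.9799, -54.0826]), array([226.5263,  28.8145]), array([229.6294, 108.6085])]
-20 [array([212.784 , -19.5052]), array([216.7737,  66.9383]), array([220.3201, 150.2787])]
-30 [array([201.2582,  18.6186]), array([205.6912, 109.4951]), array([209.6809, 196.3819])]
-40 [array([188.4025,  62.062 ]), array([193.2788, 157.3715]), array([197.7118, 248.248 ])]
-60 [array([157.3715, 166.6808]), array([163.5777, 271.7429]), array([169.7839, 372.372 ])]
```

View pics/f.png

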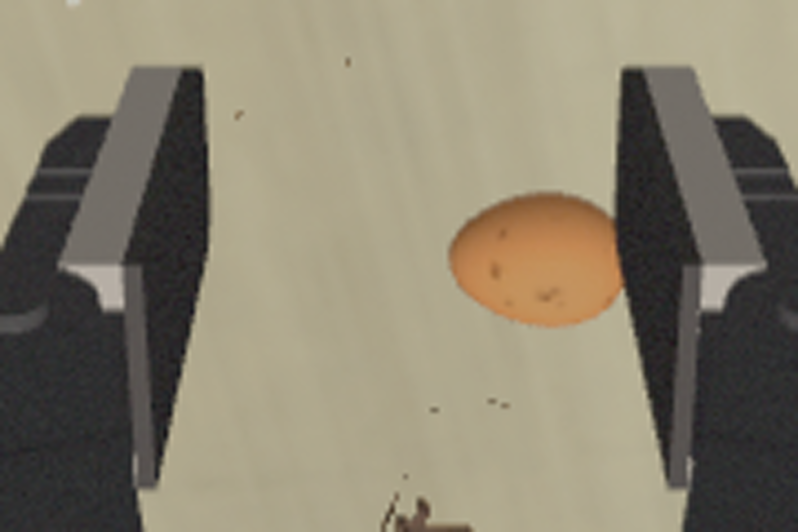

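The pad tips project about 28 mm short of the stated TCP and about 6 mm toward tool −x. That explains the clean miss above the egg. I'll descend in a checked step with those offsets.

Emit:
step_arm:
  deltas:
    - [[0, 0, 0], [0.005, 0.004, 0.05], 0]
    - [[0, 0, 0], [0.005, 0.004, 0.08], 0]
    - [[0, 0, 0], [0.005, 0.004, 0.09], 0]
    - [[0, 0, 0], [0.005, 0.004, 0.094], 0]
    - [[0, 0, 0], [0.005, 0.004, 0.097], 0]
    - [[0, 0, 0], [0.005, 0.004, 0.1], 0]
    - [[0, 0, 0], [0.005, 0.004, 0.1], 0]

```text
time_s: 4.9
tcp_pos: [668.0, -73.3, 1.2]
tcp_rot: [2.45, 1.963, 0.002]
wrist_force: [0.1, 0.6, -0.5]
grip_width: 42.8
grip_force: 0.0
```

Run:
```python
from h import *
s,c=look("w4",(130,150,370,330))
print(s["wrist_force"].round(2));goto(663.6,-77.8,-20,78,s)
```

```text
[ 0.13  0.62 -0.51]
at [668.  -73.3   1.2] psi 77.4 | turn z -0.011 shift [-0.0054 -0.0034  0.0212]
```

View pics/w4.png

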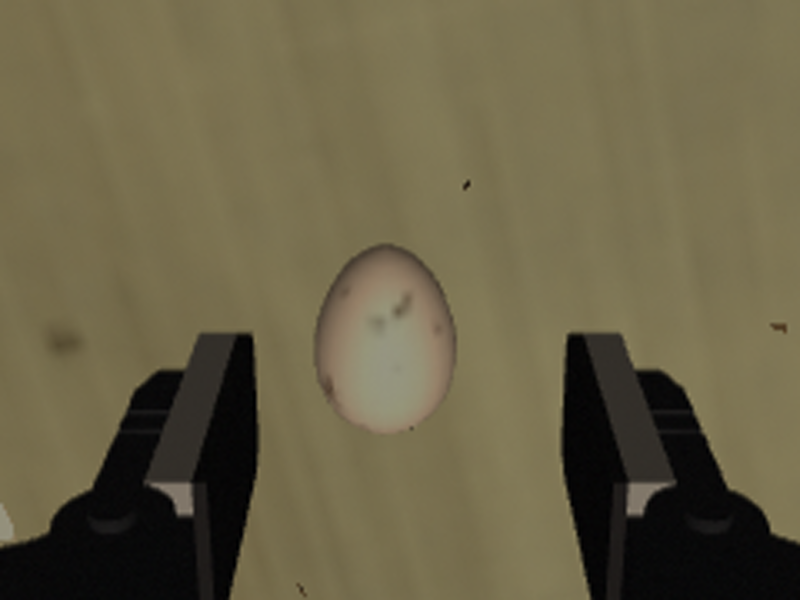

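The egg is at (385,338) in the crop, mid-gap (410,405), and its apparent size puts it about 25 mm below the tips, which confirms the offset. The rest of the way is −3 mm in x, −3.5 mm in y and +22 mm down, then close.

Emit:
step_arm:
  deltas:
    - [[0, 0, 0], [-0.003, -0.0035, 0.008], 0]
    - [[0, 0, 0], [-0.003, -0.0035, 0.016], 0]
    - [[0, 0, 0], [-0.003, -0.0035, 0.023], 0]
    - [[0, 0, 0], [-0.003, -0.0035, 0.023], 0]
    - [[0, 0, 0], [-0.003, -0.0035, 0.023], -1]
    - [[0, 0, 0], [-0.003, -0.0035, 0.023], -1]
    - [[0, 0, 0], [-0.003, -0.0035, 0.023], -1]
    - [[0, 0, 0], [-0.003, -0.0035, 0.023], -1]
  grip_force: 30

```text
time_s: 5.75
tcp_pos: [663.2, -75.2, -22.9]
tcp_rot: [2.451, 1.964, 0.001]
wrist_force: [-0.5, -0.3, 0.7]
grip_width: 15.3
grip_force: 32.5
```

Gripped at 15.3 mm. I lift and carry it to a hover over the stand.

Emit:
step_arm:
  deltas:
    - [[0, 0, 0], [0, 0, -0.05], -1]
    - [[0, 0, 0], [0, 0, -0.1], -1]
    - [[0, 0, -0.44], [0.273, -0.264, -0.143], -1]
    - [[0, 0, -0.44], [0.273, -0.264, -0.143], -1]
    - [[0, 0, -0.44], [0.273, -0.264, -0.143], -1]
    - [[0, 0, -0.44], [0.273, -0.264, -0.143], -1]
    - [[0, 0, -0.44], [0.273, -0.264, -0.143], -1]
    - [[0, 0, -0.44], [0.273, -0.264, -0.143], -1]
    - [[0, 0, -0.44], [0.273, -0.264, -0.143], -1]
    - [[0, 0, -0.44], [0.273, -0.264, -0.143], -1]
    - [[0, 0, -0.44], [0.273, -0.264, -0.143], -1]
    - [[0, 0, -0.44], [0.273, -0.264, -0.143], -1]

```text
time_s: 6.95
tcp_pos: [464.7, 249.3, 120.1]
tcp_rot: [1.961, 2.453, 0.001]
wrist_force: [0.4, 0.2, -0.2]
grip_width: 15.2
grip_force: 32.5
```

Emit:
step_arm:
  deltas:
    - [[0, 0, 0], [0, 0, 0], -1]
    - [[0, 0, 0], [0, 0, 0], -1]
    - [[0, 0, 0], [0, 0, 0], -1]

```text
time_s: 7.25
tcp_pos: [465.3, 247.8, 119.5]
tcp_rot: [-1.967, -2.45, 0.001]
wrist_force: [0.3, 0.0, 0.1]
grip_width: 15.2
grip_force: 32.5
```

Run:
```python
from h import *
s,c=look("w5")
print(s["grip_width"]);goto(433,269,-5,102.5,s)
```

```text
15.203622690634093
at [465.3 247.8 119.5] psi 102.5 | turn z -0.0 shift [ 0.0277 -0.027   0.1246]
```

View pics/w5.png

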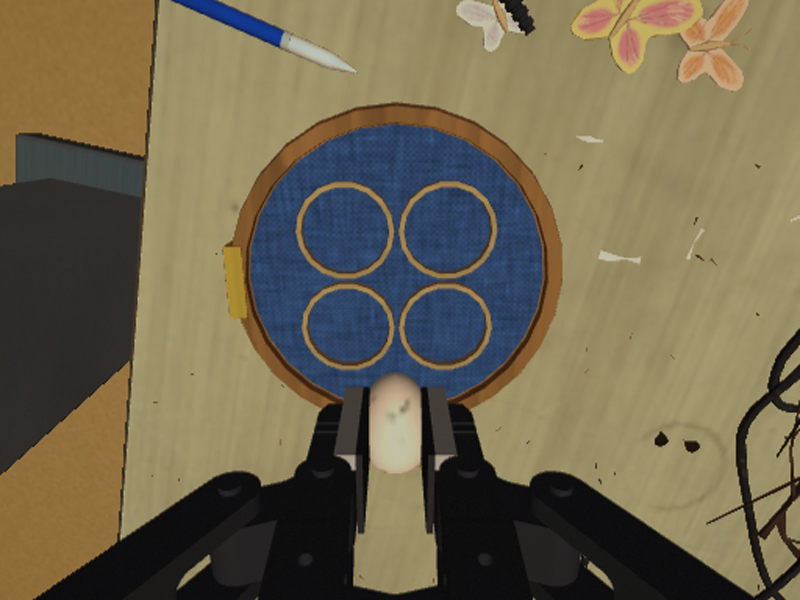

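The stand is clear: cups at FL (345,229), FR (348,326), BL (449,230), BR (446,326), plate at (235,283). The held egg is at (395,423).

```bash
cat > cups.py <<'E'
from h import *
import sys,pickle
c=pickle.load(open("w5.pkl","rb"))
C=np.array([ray(c,c["Tw"],u*.64,v*.64,18)[:2] for u,v in[(345,229),(348,326),(449,230),(446,326)]])
M=C.mean(0);L=np.array([(-27,27),(-27,-27),(27,27),(27,-27)]);a=np.arctan2((L[:,0]*(C-M)[:,1]-L[:,1]*(C-M)[:,0]).sum(),(L*(C-M)).sum())
r=np.array([[np.cos(a),-np.sin(a)],[np.sin(a),np.cos(a)]]);F=M+L@r.T
print(M.round(1),np.degrees(a).round(1),F.round(1).tolist(),np.abs(F-C).max().round(1))
E
python3 - <<'E'
from cups import *
x=np.array([-.216,.976])*3
goto(*(F[0]+x),25,102.5)
E
```

```text
[467.3 251.7] 12.4 [[435.1, 272.2], [446.7, 219.5], [487.8, 283.8], [499.4, 231.1]] 0.4
at [465.3 248.  119.6] psi 102.5 | turn z 0.0 shift [ 0.0332 -0.0242  0.0946]
```

Emit:
step_arm:
  deltas:
    - [[0, 0, 0], [0.0325, -0.0245, 0.05], -1]
    - [[0, 0, 0], [0.0325, -0.0245, 0.095], -1]
    - [[0, 0, 0], [0.0325, -0.0245, 0.115], -1]
    - [[0, 0, 0], [0.0325, -0.0245, 0.12], -1]
    - [[0, 0, 0], [0.0325, -0.0245, 0.124], -1]
    - [[0, 0, 0], [0.0325, -0.0245, 0.127], -1]
    - [[0, 0, 0], [0.0325, -0.0245, 0.127], -1]
    - [[0, 0, 0], [0.0325, -0.0245, 0.127], -1]

```text
time_s: 8.1
tcp_pos: [435.3, 275.7, -5.7]
tcp_rot: [1.964, 2.45, 0.004]
wrist_force: [-0.7, 0.3, 1.2]
grip_width: 14.8
grip_force: 32.5
```

Run:
```python
from h import *
s,c=look("w6",(110,100,394,313))
```

```text
(no output)
```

View pics/w6.png

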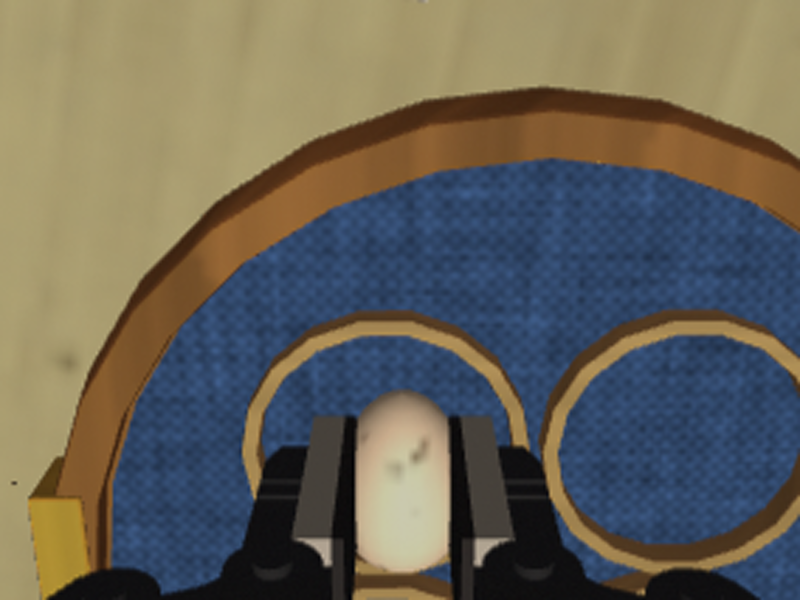

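The egg is over the front-left cup, about 2 mm to the right of centre. I nudge it −2 mm in y, lower 3 mm, release with a limited opening, and raise.

Emit:
step_arm:
  deltas:
    - [[0, 0, 0], [0, -0.002, 0.002], -1]
    - [[0, 0, 0], [0, -0.002, 0.0035], -1]
    - [[0, 0, 0], [0, -0.002, 0.0035], -0.2]
    - [[0, 0, 0], [0, -0.002, 0.0035], -0.2]
    - [[0, 0, 0], [0, -0.002, 0.0035], -0.2]
    - [[0, 0, 0], [0, -0.002, -0.03], -0.2]
    - [[0, 0, 0], [0, -0.002, -0.08], -0.2]
    - [[0, 0, 0], [0, -0.002, -0.13], 0]
    - [[0, 0, 0], [0, -0.002, -0.13], 0]
    - [[0, 0, 0], [0, -0.002, -0.13], 0]

```text
time_s: 9.15
tcp_pos: [433.3, 275.5, 124.8]
tcp_rot: [1.963, 2.45, 0.006]
wrist_force: [-0.2, -0.2, -0.5]
grip_width: 42.7
grip_force: 0.0
```

Run:
```python
from h import *
from cups import F
s,c=look("w7")
q=proj(c,c["Tw"],[*F[0],23]);print(q,egg(c,c["Tw"],*q,23,30),F[0])
A=np.radians(76.2);goto(604.9+3*np.cos(A),-7.2+3*np.sin(A),100,76.2,s)
```

```text
[467.3 251.7] 12.4 [[435.1, 272.2], [446.7, 219.5], [487.8, 283.8], [499.4, 231.1]] 0.4
(np.float64(251.52134320058553), np.float64(186.52092813009173)) (array([434.1, 272.7]), np.float64(100.7), array([59. , 61.5])) [435.07839748 272.20894867]
at [433.3 275.5 124.8] psi 102.6 | turn z 0.461 shift [-0.3107  0.107   0.025 ]
```

View pics/w7.png

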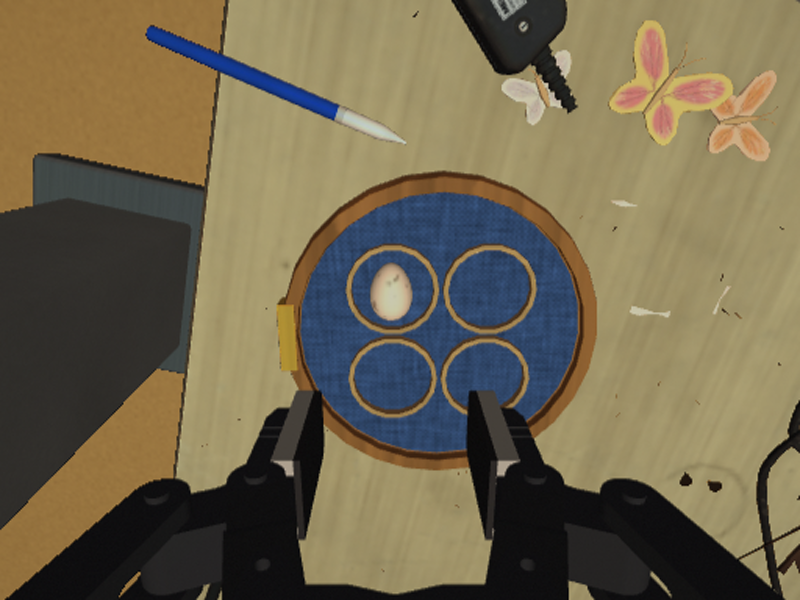

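Cream (391,292) lies well centred in the front-left cup (392,289). Yellow is next: hover and re-measure.

Emit:
step_arm:
  deltas:
    - [[0, 0, 0.46], [-0.311, 0.107, 0.025], 0]
    - [[0, 0, 0.46], [-0.311, 0.107, 0.025], 0]
    - [[0, 0, 0.46], [-0.311, 0.107, 0.025], 0]
    - [[0, 0, 0.46], [-0.311, 0.107, 0.025], 0]
    - [[0, 0, 0.46], [-0.311, 0.107, 0.025], 0]
    - [[0, 0, 0.46], [-0.311, 0.107, 0.025], 0]
    - [[0, 0, 0.46], [-0.311, 0.107, 0.025], 0]
    - [[0, 0, 0.46], [-0.311, 0.107, 0.025], 0]
    - [[0, 0, 0.46], [-0.311, 0.107, 0.025], 0]
    - [[0, 0, 0.46], [-0.311, 0.107, 0.025], 0]

```text
time_s: 10.2
tcp_pos: [602.3, -4.1, 96.1]
tcp_rot: [-2.468, -1.939, 0.004]
wrist_force: [0.5, -0.1, -0.5]
grip_width: 42.5
grip_force: 0.0
```

```bash
cat > pick.py <<'E'
from h import *;import sys
n,x,y,h=sys.argv[1],*map(float,sys.argv[2:5])
s,c=look(n);q=proj(c,c["Tw"],[x,y,h]);r=egg(c,c["Tw"],*q,h,45);print(r)
T=tool(s);p=np.degrees(np.arctan2(T[1,0],T[0,0]));a=r[1]+180*round((p-r[1])/180)
A=np.radians(a);goto(r[0][0]+3*np.cos(A),r[0][1]+3*np.sin(A),-22,a,s)
E
python3 pick.py y1 604.9 -7.2 12.5
```

```text
(array([605.1,  -7.7]), np.float64(76.4), array([25. , 35.1]))
at [602.3  -4.1  96.1] psi 76.3 | turn z -0.002 shift [0.0002 0.0041 0.1181]
```

Emit:
step_arm:
  deltas:
    - [[0, 0, 0], [0, 0.004, 0.05], 0]
    - [[0, 0, 0], [0, 0.004, 0.09], 0]
    - [[0, 0, 0], [0, 0.004, 0.11], 0]
    - [[0, 0, 0], [0, 0.004, 0.118], 0]
    - [[0, 0, 0], [0, 0.004, 0.118], -1]
    - [[0, 0, 0], [0, 0.004, 0.118], -1]
    - [[0, 0, 0], [0, 0.004, 0.118], -1]
    - [[0, 0, 0], [0, 0.004, 0.118], -1]
    - [[0, 0, 0], [0, 0.004, 0.06], -1]
    - [[0, 0, 0], [0, 0.004, 0.01], -1]
    - [[0, 0, 0], [0, 0.004, -0.02], -1]
    - [[0, 0, 0], [0, 0.004, -0.02], -1]

```text
time_s: 11.45
tcp_pos: [614.4, -7.2, 127.1]
tcp_rot: [2.462, 1.932, 0.018]
wrist_force: [0.2, -0.5, 0.5]
grip_width: 15.8
grip_force: 32.8
```

```bash
cat > place.py <<'E'
from cups import *
i,z=int(sys.argv[1]),float(sys.argv[2]);A=np.radians(102.5)
goto(*(F[i]+3.5*np.array([np.cos(A),np.sin(A)])-1*np.array([np.sin(A),-np.cos(A)])),z,102.5)
E
python3 place.py 1 60
```

```text
[467.3 251.7] 12.4 [[435.1, 272.2], [446.7, 219.5], [487.8, 283.8], [499.4, 231.1]] 0.4
at [614.4  -7.2 127.1] psi 76.2 | turn z -0.458 shift [ 0.1829 -0.2203  0.0636]
```

Emit:
step_arm:
  deltas:
    - [[0, 0, 0], [0, 0, 0], -1]
    - [[0, 0, 0], [0, 0, 0], -1]
    - [[0, 0, 0], [0, 0, 0], -1]

```text
time_s: 11.75
tcp_pos: [606.4, -6.1, 115.7]
tcp_rot: [-2.469, -1.938, 0.004]
wrist_force: [-1.1, -0.9, -0.8]
grip_width: 15.5
grip_force: 32.8
```

```bash
python3 place.py 1 60; python3 -c "
from plant import monitor
for i in range(3):
    s=monitor.get_state();print(s['tcp_pos'],s['dq'].round(3))"
```

```text
[467.3 251.7] 12.4 [[435.1, 272.2], [446.7, 219.5], [487.8, 283.8], [499.4, 231.1]] 0.4
at [606.4  -6.1 115.7] psi 76.2 | turn z -0.458 shift [ 0.1838 -0.2109  0.0565]
[606.35337596  -6.08025    115.747963  ] [ 0.001  0.005 -0.001 -0.    -0.001 -0.   ]
[606.35337596  -6.08025    115.747963  ] [ 0.001  0.005 -0.001 -0.    -0.001 -0.   ]
[606.35337596  -6.08025    115.747963  ] [ 0.001  0.005 -0.001 -0.    -0.001 -0.   ]
```

Emit:
step_arm:
  deltas:
    - [[0, 0, -0.458], [0.184, -0.211, 0.02], -1]
    - [[0, 0, -0.458], [0.184, -0.211, 0.02], -1]
    - [[0, 0, -0.458], [0.184, -0.211, 0.02], -1]
    - [[0, 0, -0.458], [0.184, -0.211, 0.02], -1]
    - [[0, 0, -0.458], [0.184, -0.211, 0.02], -1]
    - [[0, 0, -0.458], [0.184, -0.211, 0.056], -1]
    - [[0, 0, -0.458], [0.184, -0.211, 0.056], -1]
    - [[0, 0, -0.458], [0.184, -0.211, 0.056], -1]
    - [[0, 0, -0.458], [0.184, -0.211, 0.056], -1]
    - [[0, 0, -0.458], [0.184, -0.211, 0.056], -1]

```text
time_s: 12.75
tcp_pos: [448.7, 222.0, 62.8]
tcp_rot: [1.968, 2.447, 0.003]
wrist_force: [0.3, -0.9, -0.4]
grip_width: 16.1
grip_force: 32.8
```

```bash
python3 place.py 1 -9
```

```text
[467.3 251.7] 12.4 [[435.1, 272.2], [446.7, 219.5], [487.8, 283.8], [499.4, 231.1]] 0.4
at [448.7 222.   62.8] psi 102.4 | turn z -0.002 shift [ 0.0014 -0.0037  0.0718]
```

Emit:
step_arm:
  deltas:
    - [[0, 0, 0], [0, 0, 0.03], -1]
    - [[0, 0, 0], [0, 0, 0.055], -1]
    - [[0, 0, 0], [0, 0, 0.06], -1]
    - [[0, 0, 0], [0, 0, 0.06], -1]
    - [[0, 0, 0], [0, 0, 0.06], -1]
    - [[0, 0, 0], [0, 0, 0.06], -1]

```text
time_s: 13.35
tcp_pos: [448.5, 222.9, 3.4]
tcp_rot: [1.966, 2.448, 0.004]
wrist_force: [0.8, -0.7, -0.6]
grip_width: 15.8
grip_force: 32.8
```

```bash
python3 place.py 1 -9
```

```text
[467.3 251.7] 12.4 [[435.1, 272.2], [446.7, 219.5], [487.8, 283.8], [499.4, 231.1]] 0.4
at [448.5 222.9   3.4] psi 102.5 | turn z -0.0 shift [ 0.0005 -0.0035  0.0124]
```

Emit:
step_arm:
  deltas:
    - [[0, 0, 0], [0, -0.0025, 0.006], -1]
    - [[0, 0, 0], [0, -0.0025, 0.0115], -1]
    - [[0, 0, 0], [0, -0.0025, 0.0115], -1]
    - [[0, 0, 0], [0, -0.0025, 0.0115], -0.2]
    - [[0, 0, 0], [0, -0.0025, 0.0115], -0.2]
    - [[0, 0, 0], [0, -0.0025, 0.0115], -0.2]
    - [[0, 0, 0], [0, -0.0025, -0.03], -0.2]
    - [[0, 0, 0], [0, -0.0025, -0.08], -0.2]
    - [[0, 0, 0], [0, -0.0025, -0.115], 0]
    - [[0, 0, 0], [0, -0.0025, -0.115], 0]
    - [[0, 0, 0], [0, -0.0025, -0.115], 0]

```text
time_s: 14.45
tcp_pos: [444.8, 222.2, 117.5]
tcp_rot: [1.966, 2.449, 0.002]
wrist_force: [0.6, 0.5, -2.1]
grip_width: 42.7
grip_force: 0.0
```

```bash
cat > chk.py <<'E'
from cups import *
s,c=look(sys.argv[1]);rgb=c["color"].astype(int)
# eggs in cups: not-blue pixels within 20 mm of each cup centre at egg mid height
for f in F:
    u,v=map(int,proj(c,c["Tw"],[*f,22]));P=[]
    for y in range(max(v-32,0),min(v+32,384)):
        for x in range(u-32,u+32):
            r,g,b=rgb[y,x]
            if r>b+15 and r+g+b>200 and np.linalg.norm((p:=ray(c,c["Tw"],x,y,24)[:2])-f)<19: P.append((*p,r,g,b))
    P=np.array(P);print(f.round(1),len(P),P.mean(0).round(1) if len(P)>50 else "")
A=float(sys.argv[5]);a=np.radians(A)
goto(float(sys.argv[2])+3*np.cos(a),float(sys.argv[3])+3*np.sin(a),float(sys.argv[4]),A,s)
E
python3 chk.py c2 664.9 -176.3 100 158.7
```

```text
[467.3 251.7] 12.4 [[435.1, 272.2], [446.7, 219.5], [487.8, 283.8], [499.4, 231.1]] 0.4
[435.1 272.2] 942 [433.6 272.2 187.1 171.3 141.1]
[446.7 219.5] 931 [447.1 218.9 182.8 163.5  73.4]
[487.8 283.8] 0 
[499.4 231.1] 0 
at [444.8 222.2 117.5] psi 102.5 | turn z -0.981 shift [-0.435   0.1261  0.0177]
```

Emit:
step_arm:
  deltas:
    - [[0, 0, -0.98], [-0.435, 0.126, 0.018], 0]
    - [[0, 0, -0.98], [-0.435, 0.126, 0.018], 0]
    - [[0, 0, -0.98], [-0.435, 0.126, 0.018], 0]
    - [[0, 0, -0.98], [-0.435, 0.126, 0.018], 0]
    - [[0, 0, -0.98], [-0.435, 0.126, 0.018], 0]
    - [[0, 0, -0.98], [-0.435, 0.126, 0.018], 0]
    - [[0, 0, -0.98], [-0.435, 0.126, 0.018], 0]
    - [[0, 0, -0.98], [-0.435, 0.126, 0.018], 0]
    - [[0, 0, -0.98], [-0.435, 0.126, 0.018], 0]
    - [[0, 0, -0.98], [-0.435, 0.126, 0.018], 0]
    - [[0, 0, -0.98], [-0.435, 0.126, 0.018], 0]
    - [[0, 0, -0.98], [-0.435, 0.126, 0.018], 0]

```text
time_s: 15.7
tcp_pos: [659.4, -174.9, 95.5]
tcp_rot: [-0.583, -3.081, -0.003]
wrist_force: [-0.2, -0.1, 0.7]
grip_width: 42.9
grip_force: 0.0
```

Emit:
step_arm:
  deltas:
    - [[0, 0, 0], [0, 0, 0], 0]
    - [[0, 0, 0], [0, 0, 0], 0]
    - [[0, 0, 0], [0, 0, 0], 0]

```text
time_s: 16.0
tcp_pos: [661.1, -174.0, 98.8]
tcp_rot: [-0.58, -3.087, -0.0]
wrist_force: [-0.1, 0.6, -1.0]
grip_width: 42.9
grip_force: 0.0
```

```bash
python3 pick.py o1 664.9 -176.3 13
```

```text
(array([ 665.3, -176.1]), np.float64(165.4), array([26.9, 37.9]))
at [ 661.1 -174.    98.8] psi 158.7 | turn z -0.116 shift [-0.0017 -0.0007  0.1208]
```

Emit:
step_arm:
  deltas:
    - [[0, 0, -0.1], [-0.002, -0.001, 0.05], 0]
    - [[0, 0, -0.1], [-0.002, -0.001, 0.09], 0]
    - [[0, 0, -0.1], [-0.002, -0.001, 0.11], 0]
    - [[0, 0, -0.1], [-0.002, -0.001, 0.121], 0]
    - [[0, 0, -0.1], [-0.002, -0.001, 0.121], 0]
    - [[0, 0, -0.1], [-0.002, -0.001, 0.121], -1]
    - [[0, 0, -0.1], [-0.002, -0.001, 0.121], -1]
    - [[0, 0, -0.1], [-0.002, -0.001, 0.121], -1]
    - [[0, 0, -0.1], [-0.002, -0.001, 0.121], -1]
    - [[0, 0, -0.1], [-0.002, -0.001, 0.08], -1]
    - [[0, 0, -0.1], [-0.002, -0.001, 0.04], -1]
    - [[0, 0, -0.1], [-0.002, -0.001, 0], -1]

```text
time_s: 17.25
tcp_pos: [662.3, -176.9, 99.8]
tcp_rot: [-0.427, -3.111, -0.0]
wrist_force: [1.5, -0.3, -0.5]
grip_width: 17.1
grip_force: 31.2
```

Emit:
step_arm:
  deltas:
    - [[0, 0, 0], [0, 0, -0.02], -1]
    - [[0, 0, 0], [0, 0, -0.02], -1]
    - [[0, 0, 0], [0, 0, -0.02], -1]
    - [[0, 0, 0], [0, 0, -0.02], -1]

```text
time_s: 17.65
tcp_pos: [661.1, -176.3, 115.9]
tcp_rot: [-0.427, -3.108, -0.002]
wrist_force: [-0.8, 0.6, -1.3]
grip_width: 17.3
grip_force: 31.2
```

```bash
python3 place.py 3 60
```

```text
[467.3 251.7] 12.4 [[435.1, 272.2], [446.7, 219.5], [487.8, 283.8], [499.4, 231.1]] 0.4
at [ 661.1 -176.3  115.9] psi 164.4 | turn z 1.08 shift [0.2677 0.3514 0.0574]
```

Emit:
step_arm:
  deltas:
    - [[0, 0, 1.08], [0.268, 0.351, 0], -1]
    - [[0, 0, 1.08], [0.268, 0.351, 0], -1]
    - [[0, 0, 1.08], [0.268, 0.351, 0], -1]
    - [[0, 0, 1.08], [0.268, 0.351, 0], -1]
    - [[0, 0, 1.08], [0.268, 0.351, 0], -1]
    - [[0, 0, 1.08], [0.268, 0.351, 0], -1]
    - [[0, 0, 1.08], [0.268, 0.351, 0], -1]
    - [[0, 0, 1.08], [0.268, 0.351, 0.02], -1]
    - [[0, 0, 1.08], [0.268, 0.351, 0.04], -1]
    - [[0, 0, 1.08], [0.268, 0.351, 0.057], -1]
    - [[0, 0, 1.08], [0.268, 0.351, 0.057], -1]
    - [[0, 0, 1.08], [0.268, 0.351, 0.057], -1]

```text
time_s: 18.85
tcp_pos: [498.0, 232.5, 60.1]
tcp_rot: [-1.965, -2.449, 0.005]
wrist_force: [-0.2, -0.1, -0.1]
grip_width: 17.0
grip_force: 31.2
```

Emit:
step_arm:
  deltas:
    - [[0, 0, 0], [0, 0, 0.03], -1]
    - [[0, 0, 0], [0, 0, 0.045], -1]
    - [[0, 0, 0], [0, 0, 0.045], -1]
    - [[0, 0, 0], [0, 0, 0.045], -1]
    - [[0, 0, 0], [0, 0, 0.045], -1]

```text
time_s: 19.35
tcp_pos: [500.8, 233.1, 18.1]
tcp_rot: [1.967, 2.448, 0.003]
wrist_force: [-0.1, -0.2, -0.1]
grip_width: 17.1
grip_force: 31.2
```

```bash
python3 place.py 3 -9
```

```text
[467.3 251.7] 12.4 [[435.1, 272.2], [446.7, 219.5], [487.8, 283.8], [499.4, 231.1]] 0.4
at [500.8 233.1  18.1] psi 102.4 | turn z -0.001 shift [ 0.0018 -0.0028  0.0271]
```

Emit:
step_arm:
  deltas:
    - [[0, 0, 0], [0.001, -0.0015, 0.012], -1]
    - [[0, 0, 0], [0.001, -0.0015, 0.02], -1]
    - [[0, 0, 0], [0.001, -0.0015, 0.023], -1]
    - [[0, 0, 0], [0.001, -0.0015, 0.023], -1]
    - [[0, 0, 0], [0.001, -0.0015, 0.023], -1]

```text
time_s: 19.85
tcp_pos: [497.7, 233.9, -6.4]
tcp_rot: [-1.966, -2.45, 0.0]
wrist_force: [0.2, -0.4, -0.9]
grip_width: 17.0
grip_force: 31.2
```

Emit:
step_arm:
  deltas:
    - [[0, 0, 0], [0, 0, 0.0015], -1]
    - [[0, 0, 0], [0, 0, 0.0025], -1]
    - [[0, 0, 0], [0, 0, 0.0025], -0.2]
    - [[0, 0, 0], [0, 0, 0.0025], -0.2]
    - [[0, 0, 0], [0, 0, 0.0025], -0.2]
    - [[0, 0, 0], [0, 0, -0.03], -0.2]
    - [[0, 0, 0], [0, 0, -0.08], -0.2]
    - [[0, 0, 0], [0, 0, -0.12], 0]
    - [[0, 0, 0], [0, 0, -0.12], 0]
    - [[0, 0, 0], [0, 0, -0.12], 0]
    - [[0, 0, 0], [0, 0, -0.12], 0]

```text
time_s: 20.95
tcp_pos: [496.4, 233.4, 112.3]
tcp_rot: [-1.966, -2.449, 0.004]
wrist_force: [-0.0, 0.6, -0.5]
grip_width: 43.1
grip_force: 0.0
```

```bash
python3 chk.py c3 449.7 -18 100 116.7
```

```text
[467.3 251.7] 12.4 [[435.1, 272.2], [446.7, 219.5], [487.8, 283.8], [499.4, 231.1]] 0.4
[435.1 272.2] 995 [433.2 272.2 178.9 163.8 134.8]
[446.7 219.5] 968 [446.6 218.6 176.1 157.4  70.1]
[487.8 283.8] 0 
[499.4 231.1] 1003 [499.8 234.1 178.6  94.   39.8]
at [496.4 233.4 112.3] psi 102.5 | turn z -0.248 shift [-0.2325 -0.1006  0.0126]
```

Emit:
step_arm:
  deltas:
    - [[0, 0, -0.248], [-0.2325, -0.1, 0.012], 0]
    - [[0, 0, -0.248], [-0.2325, -0.1, 0.012], 0]
    - [[0, 0, -0.248], [-0.2325, -0.1, 0.012], 0]
    - [[0, 0, -0.248], [-0.2325, -0.1, 0.012], 0]
    - [[0, 0, -0.248], [-0.2325, -0.1, 0.012], 0]
    - [[0, 0, -0.248], [-0.2325, -0.1, 0.012], 0]
    - [[0, 0, -0.248], [-0.2325, -0.1, 0.012], 0]
    - [[0, 0, -0.248], [-0.2325, -0.1, 0.012], 0]
    - [[0, 0, -0.248], [-0.2325, -0.1, 0.012], 0]
    - [[0, 0, -0.248], [-0.2325, -0.1, 0.012], 0]

```text
time_s: 22.0
tcp_pos: [450.5, -13.4, 101.6]
tcp_rot: [-1.645, -2.676, -0.0]
wrist_force: [0.7, 0.3, 0.0]
grip_width: 42.6
grip_force: 0.0
```

```bash
python3 pick.py p1 449.7 -18 12.5
```

```text
(array([450.4, -18.4]), np.float64(114.4), array([25.4, 35.7]))
at [450.5 -13.4 101.6] psi 116.9 | turn z 0.043 shift [-0.0015 -0.0022  0.1236]
```

Run:
```python
import pickle;from h import *
c=pickle.load(open("c3.pkl","rb"))
cv2.imwrite("pics/c3z.png",cv2.resize(c["color"][90:290,130:400,::-1],(800,593),interpolation=cv2.INTER_CUBIC))
```

```text
(no output)
```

View pics/c3z.png

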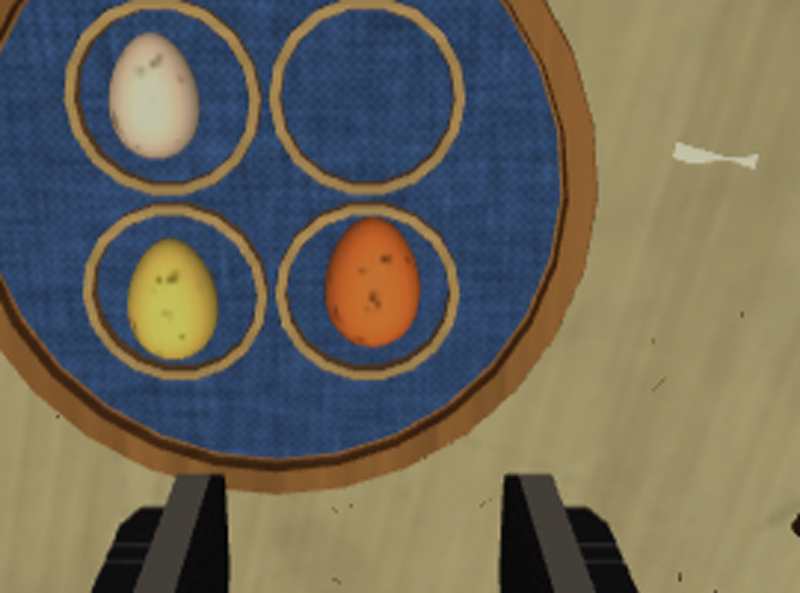

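The cream, yellow and orange eggs all lie inside their cups: (153,95) in the ring at (163,97), (172,298) in (176,293) and (373,282) in (368,293). Now the pink one.

Emit:
step_arm:
  deltas:
    - [[0, 0, 0.043], [-0.0015, -0.002, 0.05], 0]
    - [[0, 0, 0.043], [-0.0015, -0.002, 0.09], 0]
    - [[0, 0, 0.043], [-0.0015, -0.002, 0.115], 0]
    - [[0, 0, 0.043], [-0.0015, -0.002, 0.122], 0]
    - [[0, 0, 0.043], [-0.0015, -0.002, 0.122], 0]
    - [[0, 0, 0.043], [-0.0015, -0.002, 0.122], -1]
    - [[0, 0, 0.043], [-0.0015, -0.002, 0.122], -1]
    - [[0, 0, 0.043], [-0.0015, -0.002, 0.122], -1]
    - [[0, 0, 0.043], [-0.0015, -0.002, 0.122], -1]
    - [[0, 0, 0.043], [-0.0015, -0.002, 0.08], -1]
    - [[0, 0, 0.043], [-0.0015, -0.002, 0.04], -1]
    - [[0, 0, 0.043], [-0.0015, -0.002, 0], -1]

```text
time_s: 23.25
tcp_pos: [448.7, -17.0, 103.2]
tcp_rot: [-1.705, -2.638, 0.0]
wrist_force: [0.6, -0.8, -0.1]
grip_width: 16.1
grip_force: 30.7
```

Emit:
step_arm:
  deltas:
    - [[0, 0, 0], [0, 0, -0.02], -1]
    - [[0, 0, 0], [0, 0, -0.02], -1]
    - [[0, 0, 0], [0, 0, -0.02], -1]
    - [[0, 0, 0], [0, 0, -0.02], -1]

```text
time_s: 23.65
tcp_pos: [447.6, -16.7, 120.0]
tcp_rot: [-1.704, -2.635, 0.002]
wrist_force: [-0.9, -0.5, -1.3]
grip_width: 15.8
grip_force: 30.7
```

```bash
python3 place.py 2 60
```

```text
[467.3 251.7] 12.4 [[435.1, 272.2], [446.7, 219.5], [487.8, 283.8], [499.4, 231.1]] 0.4
at [447.6 -16.7 120. ] psi 114.2 | turn z 0.205 shift [0.261  0.1599 0.0601]
```

Emit:
step_arm:
  deltas:
    - [[0, 0, 0.205], [0.261, 0.16, 0], -1]
    - [[0, 0, 0.205], [0.261, 0.16, 0], -1]
    - [[0, 0, 0.205], [0.261, 0.16, 0], -1]
    - [[0, 0, 0.205], [0.261, 0.16, 0], -1]
    - [[0, 0, 0.205], [0.261, 0.16, 0], -1]
    - [[0, 0, 0.205], [0.261, 0.16, 0], -1]
    - [[0, 0, 0.205], [0.261, 0.16, 0], -1]
    - [[0, 0, 0.205], [0.261, 0.16, 0.03], -1]
    - [[0, 0, 0.205], [0.261, 0.16, 0.06], -1]
    - [[0, 0, 0.205], [0.261, 0.16, 0.06], -1]
    - [[0, 0, 0.205], [0.261, 0.16, 0.06], -1]

```text
time_s: 24.75
tcp_pos: [486.5, 285.5, 60.1]
tcp_rot: [-1.966, -2.448, 0.006]
wrist_force: [1.7, -0.2, 1.4]
grip_width: 15.7
grip_force: 30.7
```

Emit:
step_arm:
  deltas:
    - [[0, 0, 0], [0, 0, 0.03], -1]
    - [[0, 0, 0], [0, 0, 0.045], -1]
    - [[0, 0, 0], [0, 0, 0.055], -1]
    - [[0, 0, 0], [0, 0, 0.055], -1]
    - [[0, 0, 0], [0, 0, 0.055], -1]
    - [[0, 0, 0], [0, 0, 0.055], -1]

```text
time_s: 25.35
tcp_pos: [489.1, 287.1, 8.0]
tcp_rot: [1.966, 2.449, 0.003]
wrist_force: [0.7, -0.6, -0.1]
grip_width: 15.9
grip_force: 30.7
```

```bash
python3 place.py 2 -9
```

```text
[467.3 251.7] 12.4 [[435.1, 272.2], [446.7, 219.5], [487.8, 283.8], [499.4, 231.1]] 0.4
at [489.1 287.1   8. ] psi 102.5 | turn z -0.0 shift [ 0.0006 -0.003   0.017 ]
```

Emit:
step_arm:
  deltas:
    - [[0, 0, 0], [0, -0.0015, 0.008], -1]
    - [[0, 0, 0], [0, -0.0015, 0.012], -1]
    - [[0, 0, 0], [0, -0.0015, 0.015], -1]
    - [[0, 0, 0], [0, -0.0015, 0.015], -1]
    - [[0, 0, 0], [0, -0.0015, 0.015], -0.2]
    - [[0, 0, 0], [0, -0.0015, 0.015], -0.2]
    - [[0, 0, 0], [0, -0.0015, 0.015], -0.2]
    - [[0, 0, 0], [0, -0.0015, -0.03], -0.2]
    - [[0, 0, 0], [0, -0.0015, -0.08], -0.2]
    - [[0, 0, 0], [0, -0.0015, -0.12], 0]
    - [[0, 0, 0], [0, -0.0015, -0.19], 0]
    - [[0, 0, 0], [0, -0.0015, -0.19], 0]

```text
time_s: 26.55
tcp_pos: [489.3, 287.5, 202.5]
tcp_rot: [1.964, 2.447, 0.012]
wrist_force: [1.0, 1.1, 0.2]
grip_width: 43.1
grip_force: 0.0
```

Emit:
step_arm:
  deltas:
    - [[0, 0, 0], [-0.04, 0, 0], 0]
    - [[0, 0, 0], [-0.04, 0, 0], 0]
    - [[0, 0, 0], [-0.04, 0, 0], 0]
    - [[0, 0, 0], [-0.04, 0, 0], 0]

```text
time_s: 26.95
tcp_pos: [494.6, 247.5, 195.9]
tcp_rot: [-1.966, -2.449, 0.002]
wrist_force: [0.1, 0.3, -0.4]
grip_width: 42.7
grip_force: 0.0
```

```bash
python3 chk.py c4 467 -187 230 90
```

```text
[467.3 251.7] 12.4 [[435.1, 272.2], [446.7, 219.5], [487.8, 283.8], [499.4, 231.1]] 0.4
[435.1 272.2] 558 [433.3 272.2 167.  152.8 125.6]
[446.7 219.5] 573 [446.7 218.8 163.4 146.   64.9]
[487.8 283.8] 635 [487.9 286.3 169.8 105.7  98.5]
[499.4 231.1] 581 [499.8 234.3 166.8  87.2  36.2]
at [494.6 247.5 195.9] psi 102.5 | turn z 0.218 shift [-0.4154 -0.1203 -0.0341]
```

All four eggs are in their cups. Now the cover: hover above it at the same yaw and measure rim and knob.

Emit:
step_arm:
  deltas:
    - [[0, 0, 0], [-0.411, -0.121, -0.01], 0.4]
    - [[0, 0, 0], [-0.411, -0.121, -0.01], 0.4]
    - [[0, 0, 0], [-0.411, -0.121, -0.01], 0.4]
    - [[0, 0, 0], [-0.411, -0.121, -0.01], 0.4]
    - [[0, 0, 0], [-0.411, -0.121, -0.01], 0.4]
    - [[0, 0, 0], [-0.411, -0.121, -0.01], 0.4]
    - [[0, 0, 0], [-0.411, -0.121, -0.01], 0.4]
    - [[0, 0, 0], [-0.411, -0.121, -0.01], 0.4]
    - [[0, 0, 0], [-0.411, -0.121, -0.01], 0.4]
    - [[0, 0, 0], [-0.411, -0.121, -0.01], 0.4]
    - [[0, 0, 0], [-0.411, -0.121, -0.01], 0.4]

```text
time_s: 28.1
tcp_pos: [465.8, -179.8, 206.1]
tcp_rot: [-1.966, -2.448, -0.001]
wrist_force: [0.4, 0.6, -0.4]
grip_width: 59.7
grip_force: 0.0
```

Emit:
step_arm:
  deltas:
    - [[0, 0, 0], [0, 0, 0], 0.4]
    - [[0, 0, 0], [0, 0, 0], 0.4]
    - [[0, 0, 0], [0, 0, 0], 0.4]
    - [[0, 0, 0], [0, 0, 0], 0.4]

```text
time_s: 28.5
tcp_pos: [466.1, -179.4, 206.8]
tcp_rot: [1.965, 2.451, 0.0]
wrist_force: [0.9, 0.5, 0.7]
grip_width: 60.2
grip_force: 0.0
```

Run:
```python
from h import *
s,c=look("k1");print(s["tcp_pos"],s["grip_width"],proj(c,c["Tw"],[467,-187,104]),proj(c,c["Tw"],[467,-187,0]))
```

```text
[ 466.11360209 -179.35202181  206.84714958] 60.18678736171505 (np.float64(249.92054199537884), np.float64(190.57956382463237)) (np.float64(250.61970970356242), np.float64(162.8878860936918))
```

View pics/k1.png

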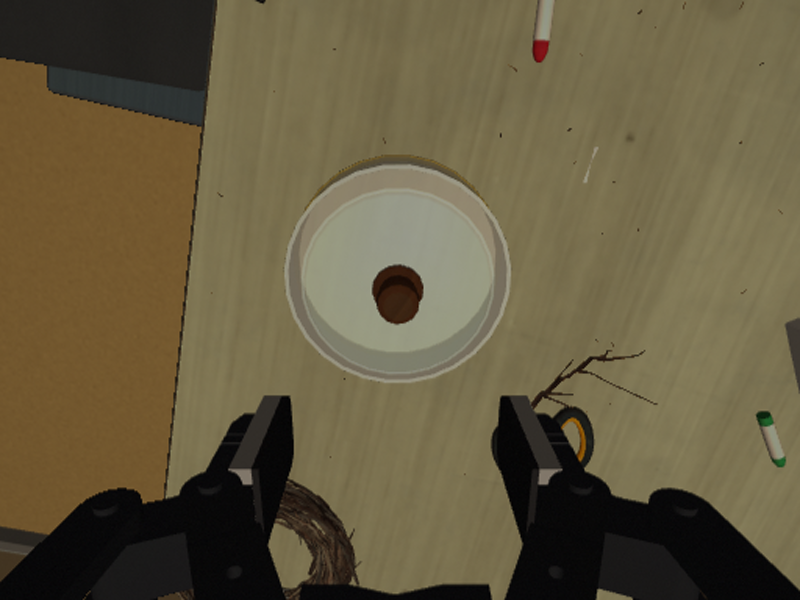

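The view shows the knob top at (398,303), the shoulder ellipse spanning u 284–511 and v 165–382, and the far rim edge at (397,155).

Run:
```python
from h import *;import pickle
from cups import M
c=pickle.load(open("k1.pkl","rb"));k=.64;f=lambda u,v,z:ray(c,c["Tw"],u*k,v*k,z)[:2]
T=c["Tw"]@np.linalg.inv(c["tool_from_camera"]);x,y=T[:2,0],T[:2,1]
print("knob",f(398,303,104)); print("base",f(398,290,72))
a,b=f(284,273,68),f(511,273,68);t,bt=f(397,165,68),f(398,382,68);print("shoulder",(a+b)/2,np.linalg.norm(a-b),(t+bt)/2,np.linalg.norm(t-bt))
print("rim",f(397,155,3)-76*x)
# stand recheck from c4: fit recess/blue
d=pickle.load(open("c4.pkl","rb"));rgb=d["color"].astype(int)
bl=((rgb[...,2]>rgb[...,0]+15)&(rgb[...,2]>60)).astype(np.uint8)
cn=max(cv2.findContours(bl,cv2.RETR_EXTERNAL,cv2.CHAIN_APPROX_NONE)[0],key=cv2.contourArea)[:,0]
P=np.array([ray(d,d["Tw"],u,v,12)[:2] for u,v in cn])
h=cv2.convexHull(P.astype(np.float32))
print("recess hull centre",cv2.minEnclosingCircle(h),"M",M,cv2.fitEllipse(h))
g=f(398,290,72);goto(*(g+3.5*x),130,102.5)
```

```text
[467.3 251.7] 12.4 [[435.1, 272.2], [446.7, 219.5], [487.8, 283.8], [499.4, 231.1]] 0.4
knob [ 471.69040645 -189.04784589]
base [ 472.35594335 -191.19690147]
shoulder [ 469.9497347  -181.86778113] 138.61920749917488 [ 471.05287351 -186.62795595] 137.70583032347636
rim [ 471.91540389 -191.55368887]
recess hull centre ((466.68231201171875, 250.88815307617188), 80.30581665039062) M [467.25728587 251.65367824] ((466.67694091796875, 250.8785858154297), (159.89227294921875, 160.1553192138672), 110.5782699584961)
at [ 466.1 -179.5  206.8] psi 102.6 | turn z 0.001 shift [-0.0093  0.0036  0.0768]
```

Emit:
step_arm:
  deltas:
    - [[0, 0, 0], [-0.009, 0.0035, 0.05], 0.4]
    - [[0, 0, 0], [-0.009, 0.0035, 0.09], 0.4]
    - [[0, 0, 0], [-0.009, 0.0035, 0.12], 0.4]
    - [[0, 0, 0], [-0.009, 0.0035, 0.14], 0.4]
    - [[0, 0, 0], [-0.009, 0.0035, 0.15], 0.4]
    - [[0, 0, 0], [-0.009, 0.0035, 0.158], 0.4]
    - [[0, 0, 0], [-0.009, 0.0035, 0.162], 0.4]
    - [[0, 0, 0], [-0.009, 0.0035, 0.162], 0.4]
    - [[0, 0, 0], [-0.009, 0.0035, 0.162], 0.4]
    - [[0, 0, 0], [-0.009, 0.0035, 0.162], 0.4]

```text
time_s: 29.55
tcp_pos: [472.1, -188.7, 45.8]
tcp_rot: [1.965, 2.448, 0.0]
wrist_force: [-0.1, -0.7, 0.2]
grip_width: 59.7
grip_force: 0.0
```

Emit:
step_arm:
  deltas:
    - [[0, 0, 0], [0, 0, 0], -1]
    - [[0, 0, 0], [0, 0, 0], -1]
    - [[0, 0, 0], [0, 0, 0], -1]
    - [[0, 0, 0], [0, 0, 0], -1]
    - [[0, 0, 0], [0, 0, 0], -1]
    - [[0, 0, 0], [0, 0, 0], -1]
  grip_force: 60

```text
time_s: 30.15
tcp_pos: [471.6, -188.4, 45.3]
tcp_rot: [1.966, 2.449, -0.0]
wrist_force: [-0.9, -0.0, 5.4]
grip_width: 22.1
grip_force: 58.9
```

Emit:
step_arm:
  deltas:
    - [[0, 0, 0], [0, 0, -0.01], -1]
    - [[0, 0, 0], [0, 0, -0.03], -1]
    - [[0, 0, 0], [0, 0, -0.06], -1]
    - [[0, 0, 0], [0, 0, -0.09], -1]
    - [[0, 0, 0], [0.02, 0.004, -0.11], -1]
    - [[0, 0, 0], [0.05, 0.01, -0.12], -1]
    - [[0, 0, 0], [0.08, 0.017, -0.12], -1]
    - [[0, 0, 0], [0.11, 0.023, -0.12], -1]
    - [[0, 0, 0], [0.14, 0.029, -0.12], -1]
    - [[0, 0, 0], [0.17, 0.036, -0.12], -1]
    - [[0, 0, 0], [0.19, 0.04, -0.12], -1]
    - [[0, 0, 0], [0.2, 0.042, -0.12], -1]

```text
time_s: 31.35
tcp_pos: [468.3, 17.9, 164.4]
tcp_rot: [-1.963, -2.451, 0.0]
wrist_force: [-0.4, -0.0, -2.8]
grip_width: 22.2
grip_force: 58.9
```

Emit:
step_arm:
  deltas:
    - [[0, 0, 0], [0.02, 0.004, 0], -1]
    - [[0, 0, 0], [0.05, 0.01, 0], -1]
    - [[0, 0, 0], [0.08, 0.017, 0], -1]
    - [[0, 0, 0], [0.11, 0.023, 0], -1]
    - [[0, 0, 0], [0.14, 0.03, 0], -1]
    - [[0, 0, 0], [0.17, 0.036, 0], -1]
    - [[0, 0, 0], [0.2, 0.042, 0], -1]
    - [[0, 0, 0], [0.22, 0.046, 0], -1]
    - [[0, 0, 0], [0.232, 0.049, 0], -1]
    - [[0, 0, 0], [0.232, 0.049, 0], -1]
    - [[0, 0, 0], [0.232, 0.049, 0], -1]
    - [[0, 0, 0], [0.232, 0.049, 0], -1]

```text
time_s: 32.55
tcp_pos: [466.8, 252.1, 164.6]
tcp_rot: [1.968, 2.449, -0.001]
wrist_force: [0.2, 0.0, -2.6]
grip_width: 22.1
grip_force: 58.9
```

Run:
```python
from plant import monitor
from h import *
s=monitor.get_state();print(s["grip_width"],s["wrist_force"].round(2),s["torque"].round(2));goto(466.8,253.4,100,102.5,s)
```

```text
22.102416762404125 [ 0.21  0.05 -2.63] [ 0.02 -0.01  0.03]
at [466.8 252.1 164.6] psi 102.4 | turn z -0.001 shift [0.0013 0.0003 0.0646]
```

The cover is held and weighs 2.6 N. I lower it to just above the edge and check the alignment with all three cameras in one picture.

Emit:
step_arm:
  deltas:
    - [[0, 0, 0], [0.001, 0, 0.03], -1]
    - [[0, 0, 0], [0.001, 0, 0.05], -1]
    - [[0, 0, 0], [0.001, 0, 0.07], -1]
    - [[0, 0, 0], [0.001, 0, 0.085], -1]
    - [[0, 0, 0], [0.001, 0, 0.092], -1]
    - [[0, 0, 0], [0.001, 0, 0.092], -1]
    - [[0, 0, 0], [0.001, 0, 0.092], -1]
    - [[0, 0, 0], [0.001, 0, 0.092], -1]

```text
time_s: 33.35
tcp_pos: [467.6, 254.4, 74.0]
tcp_rot: [1.966, 2.449, 0.003]
wrist_force: [0.5, 0.2, -1.4]
grip_width: 21.9
grip_force: 59.0
```

Run:
```python
from h import *;import pickle
from plant import imaging
s,c=look("a1");print(s["tcp_pos"],s["wrist_force"].round(1))
t=imaging.camera("top");d=imaging.camera("side");pickle.dump((t,d),open("a1b.pkl","wb"))
q=proj(t,t["T"],[467,250,40]);r=proj(d,d["T"],[467,250,40]);print(q,r)
W=c["color"][20:270,110:410]
A=cv2.resize(W,(480,400),interpolation=cv2.INTER_CUBIC)
def cr(im,q,w,h,k):
    u,v=int(q[0]),int(q[1]);u0,v0=max(u-w,0),max(v-h,0);print(u0,v0);return cv2.resize(im[v0:v0+2*h,u0:u0+2*w],(2*w*k,2*h*k),interpolation=cv2.INTER_CUBIC)
B=cr(t["color"],q,40,40,4);C=cr(d["color"],r,50,40,6)
o=np.zeros((600,800,3),np.uint8);o[:400,:480]=A;o[:320,480:800]=B
o[400:600,:480]=0
C=cr(d["color"],r,40,33,4);print(C.shape);o[320:584,480:800]=C
# wrist lower-left extra: bottom of the wrist view brightened
o[400:600,:480]=cv2.resize(np.clip(c["color"][200:325,110:410]*1.6,0,255).astype(np.uint8),(480,200))
cv2.imwrite("pics/a1c.png",o[:,:,::-1])
```

```text
[467.63727541 254.39060119  74.04132584] [ 0.5  0.2 -1.4]
(np.float64(206.11336491490874), np.float64(224.88066415971215)) (np.float64(226.30340061054684), np.float64(166.29358796241095))
166 184
176 126
186 133
(264, 320, 3)
```

View pics/a1c.png

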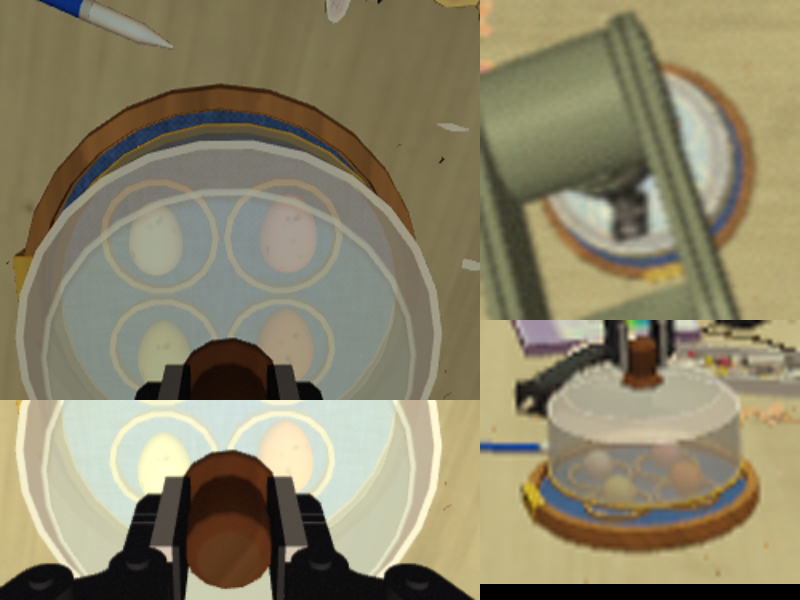

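The eggs show through the cover, and its far rim arc lies inside the recess. Sideways the cover (centre u≈229) sits about 3 mm to the +y side of the stand (u≈221), and the side view agrees. I'll quantify the edges.

Run:
```python
from h import *;import pickle
c=pickle.load(open("a1.pkl","rb"));T=c["tool_from_camera"]
im=c["color"].astype(int)
for u in(235,250,265):
    print(u,[(v,*im[v,u]) for v in range(70,112)])
f=lambda u,v,z:ray(c,c["Tw"],u,v,z)[:2]
X=(c["Tw"]@np.linalg.inv(T))[:2,:2].T
def fit(P,z,r):  # circle of known radius, centre in world
    from scipy.optimize import least_squares
    Q=np.array([f(110+u/1.6,20+v/1.6,z) for u,v in P]);return least_squares(lambda m:np.linalg.norm(Q-m,axis=1)-r,[467,250]).x
# outer stand edge top (z20): points read in picture
S=fit([(28,250),(90,145),(150,104),(222,86),(300,104),(345,135),(413,235)],20,91)
for z in(24,28):
    K=fit([(150,145),(190,130),(230,124),(270,130),(310,146)],z,76);print(z,S,K,"cover-stand in tool:",X@(K-S))
```

```text
235 [(70, np.int64(127), np.int64(117), np.int64(82)), (71, np.int64(128), np.int64(118), np.int64(82)), (72, np.int64(128), np.int64(117), np.int64(83)), (73, np.int64(112), np.int64(99), np.int64(68)), (74, np.int64(62), np.int64(45), np.int64(27)), (75, np.int64(49), np.int64(27), np.int64(11)), (76, np.int64(58), np.int64(33), np.int64(14)), (77, np.int64(84), np.int64(56), np.int64(27)), (78, np.int64(86), np.int64(57), np.int64(27)), (79, np.int64(85), np.int64(57), np.int64(27)), (80, np.int64(86), np.int64(58), np.int64(30)), (81, np.int64(87), np.int64(58), np.int64(29)), (82, np.int64(86), np.int64(58), np.int64(29)), (83, np.int64(86), np.int64(58), np.int64(28)), (84, np.int64(86), np.int64(58), np.int64(28)), (85, np.int64(86), np.int64(58), np.int64(28)), (86, np.int64(86), np.int64(58), np.int64(29)), (87, np.int64(88), np.int64(59), np.int64(29)), (88, np.int64(87), np.int64(58), np.int64(27)), (89, np.int64(68), np.int64(43), np.int64(19)), (90, np.int64(51), np.int64(52), np.int64(60)), (91, np.int64(37), np.int64(53), np.int64(78)), (92, np.int64(33), np.int64(51),
[... 4579 characters left out ...]
int64(90), np.int64(81), np.int64(55)), (103, np.int64(71), np.int64(69), np.int64(62)), (104, np.int64(66), np.int64(67), np.int64(68)), (105, np.int64(64), np.int64(67), np.int64(67)), (106, np.int64(66), np.int64(66), np.int64(68)), (107, np.int64(89), np.int64(89), np.int64(85)), (108, np.int64(144), np.int64(142), np.int64(130)), (109, np.int64(150), np.int64(148), np.int64(137)), (110, np.int64(150), np.int64(148), np.int64(136)), (111, np.int64(150), np.int64(149), np.int64(133))]
24 [468.67454278 247.29879572] [470.66802644 250.15808192] cover-stand in tool: [2.36128686 2.56393673]
28 [468.67454278 247.29879572] [470.61630738 250.28605745] cover-stand in tool: [2.49741181 2.54107644]
```

Run:
```python
from h import *;import pickle
from scipy.optimize import least_squares
c=pickle.load(open("a1.pkl","rb"));im=c["color"].astype(int)
X=(c["Tw"]@np.linalg.inv(c["tool_from_camera"]))[:2,:2].T
W=[];B=[]
for u in range(150,350):
    d=im[:200,u,0]-im[:200,u,2]   # wood/brass >0, blue <0
    b=np.nonzero(d<-20)[0]
    b=b[b>60]
    if len(b)<3: continue
    v=b[0]; e=v
    while d[e]<0: e+=1
    if e-v<3 or e-v>14 or im[e+1,u,0]<85: continue
    W.append((u,v-.5));B.append((u,e-.3))
print(len(W),W[0],W[-1])
def fit(P,z,r):
    Q=np.array([ray(c,c["Tw"],u,v,z)[:2] for u,v in P]);s=least_squares(lambda m:np.linalg.norm(Q-m,axis=1)-r,[467,250],loss="soft_l1");return s.x,s.cost
S=fit(W,20,81)
for z in(24,28):
    K=fit(B,z,76);print(z,S,K,"cover-stand tool:",X@(K[0]-S[0]))
```

```text
165 (151, np.float64(146.5)) (321, np.float64(115.5))
24 (array([467.78978727, 250.02261471]), np.float64(12.031847614709179)) (array([469.19061694, 251.45726526]), np.float64(20.682539335165494)) cover-stand tool: [1.09826379 1.67760044]
28 (array([467.78978727, 250.02261471]), np.float64(12.031847614709179)) (array([469.40877333, 251.59248524]), np.float64(14.387791551301358)) cover-stand tool: [1.18317853 1.91981059]
```

The cover is off by about +1.5 mm in x and +2 mm in y (tool axes). I correct that and lower slowly, with seating expected at TCP z ≈ 57.

Emit:
step_arm:
  deltas:
    - [[0, 0, 0], [-0.0015, -0.002, 0], -1]
    - [[0, 0, 0], [-0.0015, -0.002, 0.003], -1]
    - [[0, 0, 0], [-0.0015, -0.002, 0.006], -1]
    - [[0, 0, 0], [-0.0015, -0.002, 0.009], -1]
    - [[0, 0, 0], [-0.0015, -0.002, 0.011], -1]
    - [[0, 0, 0], [-0.0015, -0.002, 0.011], -1]
    - [[0, 0, 0], [-0.0015, -0.002, 0.011], -1]

```text
time_s: 34.2
tcp_pos: [464.8, 252.3, 61.6]
tcp_rot: [-1.966, -2.45, 0.0]
wrist_force: [-0.5, 0.7, -1.6]
grip_width: 22.0
grip_force: 58.9
```

Emit:
step_arm:
  deltas:
    - [[0, 0, 0], [0, 0, 0.001], -1]
    - [[0, 0, 0], [0, 0, 0.002], -1]
    - [[0, 0, 0], [0, 0, 0.003], -1]
    - [[0, 0, 0], [0, 0, 0.003], -1]
    - [[0, 0, 0], [0, 0, 0.003], -1]

```text
time_s: 34.7
tcp_pos: [464.8, 252.3, 58.7]
tcp_rot: [-1.967, -2.45, 0.0]
wrist_force: [0.2, 0.5, -1.5]
grip_width: 22.3
grip_force: 59.0
```

Emit:
step_arm:
  deltas:
    - [[0, 0, 0], [0, 0, 0.001], -1]
    - [[0, 0, 0], [0, 0, 0.0015], -1]
    - [[0, 0, 0], [0, 0, 0.002], -1]
    - [[0, 0, 0], [0, 0, 0.002], -1]
    - [[0, 0, 0], [0, 0, 0.002], -1]

```text
time_s: 35.2
tcp_pos: [465.0, 252.4, 57.3]
tcp_rot: [1.967, 2.45, 0.0]
wrist_force: [-1.7, -0.9, 5.1]
grip_width: 22.0
grip_force: 59.5
```

Contact at TCP z 57.3, exactly the seated height. I release and raise straight up.

Emit:
step_arm:
  deltas:
    - [[0, 0, 0], [0, 0, 0], -0.3]
    - [[0, 0, 0], [0, 0, 0], 0]
    - [[0, 0, 0], [0, 0, 0], 0.2]
    - [[0, 0, 0], [0, 0, 0], 0.2]
    - [[0, 0, 0], [0, 0, 0], 0.2]
    - [[0, 0, 0], [0, 0, -0.02], 0.2]
    - [[0, 0, 0], [0, 0, -0.05], 0.2]
    - [[0, 0, 0], [0, 0, -0.1], 0.2]
    - [[0, 0, 0], [0, 0, -0.15], 0.2]
    - [[0, 0, 0], [-0.1, 0, -0.15], 0.2]
    - [[0, 0, 0], [-0.1, 0, -0.15], 0.2]
    - [[0, 0, 0], [-0.1, 0, -0.15], 0.2]

```text
time_s: 36.4
tcp_pos: [488.1, 149.9, 207.6]
tcp_rot: [1.972, 2.441, -0.001]
wrist_force: [0.3, 0.5, -0.9]
grip_width: 51.1
grip_force: 0.0
```

Emit:
step_arm:
  deltas:
    - [[0, 0, 0], [-0.05, 0, 0], 0.2]
    - [[0, 0, 0], [-0.1, 0, 0], 0.2]
    - [[0, 0, 0], [-0.15, 0, 0], 0.2]
    - [[0, 0, 0], [-0.15, 0, 0], 0.2]
    - [[0, 0, 0], [-0.15, 0, 0], 0.2]
    - [[0, 0, 0], [-0.15, 0, 0], 0.2]

```text
time_s: 37.0
tcp_pos: [518.6, 9.6, 206.4]
tcp_rot: [-1.965, -2.45, -0.0]
wrist_force: [-0.3, 0.5, -0.4]
grip_width: 51.5
grip_force: 0.0
```

Run:
```python
from h import *
from plant import imaging,monitor
s=monitor.get_state();print(s["tcp_pos"],s["wrist_force"].round(1),s["grip_width"])
t=imaging.camera("top");d=imaging.camera("side")
# knob top centroid by darkness in both cameras, triangulated height of cover
for n,c in(("top",t),("side",d)):
    u,v=proj(c,c["T"],[467,250,104+0]);u,v=int(u),int(v);w=14
    p=c["color"][v-w:v+w,u-w:u+w].astype(int).sum(2);ys,xs=np.nonzero(p<190)
    print(n,(u,v),len(xs),xs.mean()+u-w if len(xs) else"",ys.mean()+v-w if len(xs) else"",ys.min()+v-w if len(xs) else "", ys.max()+v-w if len(xs) else "")
    print("  expected knob bottom/top px seated:",proj(c,c["T"],[466.5,250,82]),proj(c,c["T"],[466.5,250,116]))
    if n=="top" and len(xs): print(ray(c,c["T"],xs.mean()+u-w,ys.mean()+v-w,106))
```

```text
[518.55667971   9.56482172 206.43551391] [-0.3  0.5 -0.4] 51.45457211590139
top (203, 223) 11 205.8181818181818 225.72727272727272 222 227
  expected knob bottom/top px seated: (np.float64(204.7170555008405), np.float64(224.08139565375848)) (np.float64(203.5126546278745), np.float64(223.25874691588854))
[459.5860807  244.05918014 106.        ]
side (225, 146) 123 220.1788617886179 146.45528455284554 139 154
  expected knob bottom/top px seated: (np.float64(225.66785098079163), np.float64(153.56578297548515)) (np.float64(225.27270893560862), np.float64(142.92179908624718))
```

Run:
```python
from h import *
from plant import imaging
for n in("top","side"):
    c=imaging.camera(n);im=c["color"].astype(int)
    u,v=map(int,proj(c,c["T"],[466.5,250,99]));w=12;p=im[v-w:v+w+1,u-w:u+w+1]
    m=((p[...,0]-p[...,2]>12)&(p.sum(2)<270)).astype(np.uint8)
    print(n,u-w,v-w)
    for r in m: print("".join(".#"[x] for x in r))
    for z in(82,99,116): print(z,np.round(proj(c,c["T"],[466.5,250,z]),1))
```

```text
top 192 211
.........................
.........................
.........................
.........................
.........................
.........................
.........................
.........................
.........................
.........................
...........#####.........
..........#######........
..........#######........
..........#######........
..........#######........
..........#######........
...........######........
............###..........
.........................
.........................
.........................
.........................
.........................
.........................
.........................
82 [204.7 224.1]
99 [204.1 223.7]
116 [203.5 223.3]
side 213 136
....................#....
.........................
.........................
#...##...................
##...##..................
...#.#...................
.........................
.....#.....####..........
#....#...#######.........
######...########........
.####...#########........
..###....########........
.#.......########........
.........########........
.........########........
.........########........
.........########........
........##########.......
........#########........
...........#.#...........
.........................
.........................
.........................
.........................
.........................
82 [225.7 153.6]
99 [225.5 148.3]
116 [225.3 142.9]
```

Both cameras place the knob within a pixel of its seated position (side view rows 143–154, predicted 143–154), so the cover is upright and fully home.

```bash
python3 -c "
from plant import job
print(job.hand_in())"
```

```text
the job is handed in; nothing more can be done
None
```

I placed the four eggs in their cups in the order you gave, seated the clear cover upright inside the raised edge, and handed the job in at about 37 s; the red pastel and glue gun were not touched.

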